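Close the chassis bays and lock the covers

ROBOT

A 7-joint arm with a two-finger parallel gripper is mounted at the origin on the work surface. World frame = base frame: x ahead of the robot, y to its left, z up, the work surface at z = 0. Lengths are in m, angles in degrees, forces in N, time in s.
With the tool pointing down it reaches from about 0.35 to 0.9 m from the base axis. Payload 19.9 kg.
Tool frame: the origin (TCP) lies midway between the tips of the shut fingers; the grasp point (between the pads) lies 19 mm behind it (env.grip_depth is the distance from the TCP to the grasp point, in m); x points along the fingers, y is the direction in which the jaws open and shut, and the axes are right-handed (so a half turn about x gives the same grasp; the last joint's range is limited). The gripper opens to 85 mm and grips with 20 to 120 N. Pads are 22 mm wide; open, the fingers measure 114 mm over their backs; the gripper's body (76 mm by 85 mm) begins 54 mm behind the grasp point. The pads swing forward as they close: fully open they stand 13 mm farther back than shut.
Start: joints at [64.716, 23.915, -0.59, 92.452, 0.269, 63.638, -3.037], TCP at [0.243, -0.576, 0.231] pointing down, gripper open.
Joint ranges: [-161.28, 161.28], [-22.2, 115.67], [-73.04, 71.86], [3.21, 147.25], [-68.34, 248.33], [10.77, 114.83], [-161.83, 161.83]. Speed limits (degrees/s): [108.29, 108.29, 136.94, 136.94, 172.46, 172.46, 172.46].

INTERFACE

Orientations are given as [roll, pitch, yaw] about the fixed x, y, z axes, in that order (R = Rz(yaw) Ry(pitch) Rx(roll)).
In Python, from rig import env, imaging, models gives the robot as it stands. The module is installed in compiled form; this text tells all that it offers.
- The arm moves only by the tool play_rows, never from a script. Its argument "commands" is a list of rows, each a list of 5 numbers: the shift along the tool's x, y, z in cm, then the turn about the tool's x in units of 8 degrees (1.0 is 8 degrees), then the opening, from 0 (shut) to 1 (fully open). A call has 1 to 10 rows; each row is the pose to reach, as a shift and turn from the pose measured when the call began, along the tool's axes at that moment; what a row does not reach only later rows make up. A row lasts 1/10 s, in which the tool goes at most 50 mm and 8.59 degrees, less where a joint would pass 70% of its speed; a pose out of reach is approached as far as the arm can. A call with a gripper value outside its range is refused whole. The fingers move at their own pace and stop on an object; the grip force is fixed at half the most. Time passes only in rows, so rows that repeat a pose let the fingers close. It gives the time, the measured TCP pose, the force and the opening at its end, in the units of the state.
- env.observe(): the state, without advancing time (a new reading comes with each control period).
- imaging.read_camera(name): name is "side" or "top" or "wrist"; returns a dict with "img" (420x560x3 uint8, red, green, blue), "fovy" (degrees; the focal length in pixels is half the picture's height over the tangent of half this angle, whatever the lens; pixels are square), "cx", "cy" (the principal point, pixels), "camera_from_world" (4x4, takes a point from world to camera coordinates); the wrist camera has in their place "mount" (4x4, takes a point from camera to tool coordinates, whose origin is the TCP and whose axes are the tool frame's). Camera axes: x right, y up, looking along -z (the intrinsics and any distortion apply to the point x, -y, -z); pixel columns grow to the right and rows downward; lengths in m; the calibration is good to about 2 mm. A picture is of the moment at which its call begins: read the wrist's pose just before it. There is no depth.
- env.finish_job(): hands the job in, once; it reports no verdict.
Trained networks look in a picture, given as the dict that the camera call returned (one of the last four; its "shot" number tells which), for a name from the list of things; names that differ only in an ending like _2 or _b are one class to them, and where a whole thing is asked for, a point or a joint stands for the part that bears it (a point fixed in the world has none). Each returns a list of dicts, best first, with "conf" (0 to 1); they miss things now and then, are a little off and sometimes report something else, mostly with a low value. They report only what shows in the picture. A call takes as long as a camera call. They do not tell look-alikes from the thing itself.
- models.trace(picture, thing): "region" (420x560 bool, what is visible of it) and "point" ([column, row] in pixels, amid what is visible of it).
The state is a dict: "time": time; "joint_pos": joint angles; "joint_vel": joint speeds; "tau": joint torques, N m; "position": TCP position; "tool_rot": TCP orientation; "ft_force": force on the tool from outside, world axes, zero at the start; "wrist_torque": the same for the moment, N m; "width": finger opening in m.
Only numpy, scipy, OpenCV 4.12 (cv2) and the standard library are available. Lean on these libraries where they do the work, as an engineer would, in place of code of your own. Each camera call takes 0.05 s, during which the arm holds its last target.

TASK

Draw the steel rod out of the eyelet and put it aside. Take every aluminium cover plate off the turntable, lay each in a bay of its own in the grey chassis and press it down until it sits level and flush with the rim. When all covers are flush, pass the rod back over them through the eyelet, its tip well out beyond the eyelet plate and its handle end lying in the fork, leaving the other things on the bench where they are.

Things in the scene. Friction and masses are not known exactly. Their poses are not given: they have to be found in the camera images.
- chassis: grey instrument chassis fixed to the bench: a frame 79 mm (its x) x 310 mm (its y) and 45 mm tall (rim at z = 45 mm), with four equal open bays in a row along its y axis, separated by 10 mm walls; front and back rims are 14 mm wide. Steel eyelet plate on its -y end, steel fork on its +y end. Origin: centre of its underside. Its yaw differs a little from start to start
- bay0 (a point): centre of a bay's mouth, level with the rim (chassis y = -112.5 mm). Mouth 51 mm (chassis x) x 65 mm; any cover fits, either way round or up. Inside, a rubber frame on stiff clips: as found its top is 2 mm below the rim (a cover on it stands 6 mm proud); about 6 N pushes it down 6 mm to its stop, where the cover is flush; no spring, it stays where left
- bay1 (a point): centre of a bay's mouth, level with the rim (chassis y = -37.5 mm). Mouth 51 mm (chassis x) x 65 mm; any cover fits, either way round or up. Inside, a rubber frame on stiff clips: as found its top is 2 mm below the rim (a cover on it stands 6 mm proud); about 6 N pushes it down 6 mm to its stop, where the cover is flush; no spring, it stays where left
- bay2 (a point): centre of a bay's mouth, level with the rim (chassis y = 37.5 mm). Mouth 51 mm (chassis x) x 65 mm; any cover fits, either way round or up. Inside, a rubber frame on stiff clips: as found its top is 2 mm below the rim (a cover on it stands 6 mm proud); about 6 N pushes it down 6 mm to its stop, where the cover is flush; no spring, it stays where left
- bay3 (a point): centre of a bay's mouth, level with the rim (chassis y = 112.5 mm). Mouth 51 mm (chassis x) x 65 mm; any cover fits, either way round or up. Inside, a rubber frame on stiff clips: as found its top is 2 mm below the rim (a cover on it stands 6 mm proud); about 6 N pushes it down 6 mm to its stop, where the cover is flush; no spring, it stays where left
- eyelet (a point): centre of the eyelet, a round hole 16 mm across in an upright steel plate 8 mm thick and 40 mm wide on the chassis' -y end; the hole runs along chassis y, 11 mm above the rim; the plate's top is 18 mm above the hole's centre, its outer face at chassis y = -163 mm, its inner face at -155 mm
- fork (a point): floor of the fork on the chassis' +y end (chassis y = 155 to 163 mm): an upright steel U open at the top, gap 20 mm wide in chassis x, floor 3 mm above the rim, prongs 19 mm tall. The rod's handle end lies in it; the handle stays outside (beyond +y)
- turntable: foot of a round wooden turntable fixed to the bench; origin on the turntable's axis at bench level. The platter is 280 mm across, its top 30 mm above the bench
- platter (a joint): angle of the platter about the vertical; it has no motor and spins freely, taking what lies on it along when touched
- cover0: plain aluminium cover plate, 46 mm (its x) x 60 mm (its y) x 8 mm thick, about 60 g, lying flat on the turntable; all covers are alike. Three or four are there, the missing one reads None. Origin: the middle of the plate (4 mm above its underside), z across its thickness
- cover1: plain aluminium cover plate, 46 mm (its x) x 60 mm (its y) x 8 mm thick, about 60 g, lying flat on the turntable; all covers are alike. Three or four are there, the missing one reads None. Origin: the middle of the plate (4 mm above its underside), z across its thickness
- cover2: plain aluminium cover plate, 46 mm (its x) x 60 mm (its y) x 8 mm thick, about 60 g, lying flat on the turntable; all covers are alike. Three or four are there, the missing one reads None. Origin: the middle of the plate (4 mm above its underside), z across its thickness
- cover3: plain aluminium cover plate, 46 mm (its x) x 60 mm (its y) x 8 mm thick, about 60 g, lying flat on the turntable; all covers are alike. Three or four are there, the missing one reads None. Origin: the middle of the plate (4 mm above its underside), z across its thickness
- rod: round steel rod, 10 mm thick, about 120 g, found lying in fork and eyelet over the open bays (its x to chassis -y), axis 8 mm above the rim. Its x axis points to the tip; origin on its axis near its centre of mass. Shaft from x = -172.5 mm to the tip at 180.5 mm (last 10 mm tapered); on its tail a black flat cross handle, 12 mm long, 30 mm wide (its y), 10 mm thick (its z)
- rod_tip (a point): the rod's tapered tip
- rod_tail (a point): the rod's axis where the shaft meets the black handle (x = -172.5 mm)
- bulb_a: clear lamp bulb standing in a black round socket, 60 mm across at the foot, 114 mm tall, not part of the job; origin under its centre
- bulb_b: second lamp bulb like bulb_a, not part of the job; origin under its centre
- capacitor: black upright can, 24 mm across, 36 mm tall, not part of the job; origin under its centre
- relay: clear box 28 x 34 x 30 mm with copper inside, not part of the job; origin under its centre
- driver: black-handled screwdriver, 170 mm long, lying down, not part of the job
- dial: aluminium instrument knob, 40 mm across, 20 mm tall, not part of the job; origin under its centre
- choke: copper coil on a black bobbin, 40 mm across, 26 mm tall, not part of the job; origin under its centre
Mind the look-alikes: they are no part of the job. Leave any red or turquoise look-alike of the cover3 alone. Leave any turquoise look-alike of the cover1 alone.

How it is judged:
By the outcome, as a careful person would: the job done as asked, in the order asked, and still so for the second after the job is handed in, with the robot touching nothing.
Of cover0, cover1, cover2, cover3 only 3 to 4 are there at a start; the rules pass over those that are not, and their reading is None.
At some moment in a run one of cover0, cover1, cover2, cover3 may be knocked a few centimetres aside while the robot is not near it.
Once in a run the grip may slacken for a moment while it holds something.
It also fails if it takes over 210 s, if anything falls off the work surface, if the arm or the gripper's body presses on something with over 40 N, if the wrist force passes 120 N, or if a joint passes its speed limit or range.

## Working session

There is one attempt and no reset: what is moved stays moved. The work goes in short steps, Python scripts to look and compute and a tool call to move; the robot and the scene stay as the last step left them, time stands still between calls to the robot, and variables do not carry over. Pictures are saved under pics/ and viewed, and the job is handed in when it is done.

Besides the shell and the picture viewer there is one more tool, called after "Call:" as name([rows], argument=value, ...), one row to a line, values as JSON. play_rows: Moves the arm, as the interface text tells. Its arguments: {"type":"object","properties":{"commands":{"type":"array"}},"required":["commands"]}

```bash
mkdir -p pics; ls
python3 - <<'E'
from rig import env, imaging, models
import cv2
s=env.observe()
for k,v in s.items(): print(k,v)
for n in ["side","top","wrist"]:
    p=imaging.read_camera(n)
    cv2.imwrite(f"pics/a_{n}.png",p["img"][:,:,::-1])
    print(n,{k:v for k,v in p.items() if k!="img"})
E
```

```text
pics
time 0.0
joint_pos [64.71763886 23.94829485 -0.59051176 92.48437163  0.26720284 63.63903313
 -3.03647261]
joint_vel [ 0.01612117 -0.0109644   0.01575926 -0.00406242 -0.01179836  0.02620238
  0.05846084]
tau [-1.84626492e-04 -8.64450002e+01  6.78390842e-01 -4.34908748e+01
  1.90356217e-02  7.38624571e-03 -6.32052729e-05]
position [ 0.24311618 -0.57540417  0.23066592]
tool_rot [-87.30626989  89.92967722 115.59823705]
ft_force [-0.47966772 -0.19126632 -0.3787799 ]
wrist_torque [ 0.03761723 -0.02313777  0.02215334]
width 0.08535707735654136
side {'fovy': 44.109657945979215, 'cx': 280.87525133244344, 'cy': 208.18263030461625, 'camera_from_world': array([[-0.99666373, -0.08026644, -0.01478888,  0.50649579],
       [ 0.05103497, -0.75429688,  0.65454691, -0.01543531],
       [-0.06369335,  0.65160841,  0.75587673, -1.75198686],
       [ 0.        ,  0.        ,  0.        ,  1.        ]]), 'shot': 1}
top {'fovy': 55.74800454221701, 'cx': 277.1440983085495, 'cy': 207.79065806549886, 'camera_from_world': array([[-0.01460885, -0.99965945, -0.02162305,  0.09074567],
       [ 0.98603163, -0.01799134,  0.16558361, -0.51048224],
       [-0.16591625, -0.01890203,  0.98595868, -1.27686992],
       [ 0.        ,  0.        ,  0.        ,  1.        ]]), 'shot': 2}
wrist {'fovy': 69.1851850983468, 'cx': 285.98405180481257, 'cy': 211.52759079246738, 'mount': array([[ 4.14383652e-04,  3.21295565e-01, -9.46978874e-01,
        -1.42972502e-01],
       [ 9.99999336e-01, -1.15176306e-03,  4.68088714e-05,
        -3.09941085e-04],
       [-1.07565581e-03, -9.46978264e-01, -3.21295829e-01,
        -8.29831401e-02],
       [ 0.00000000e+00,  0.00000000e+00,  0.00000000e+00,
         1.00000000e+00]]), 'shot': 3}
```

View pics/a_top.png

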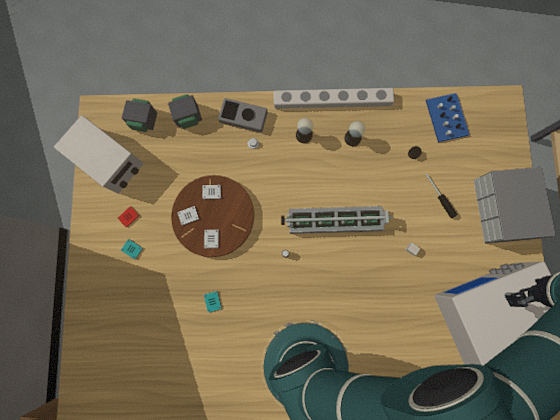

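View pics/a_side.png

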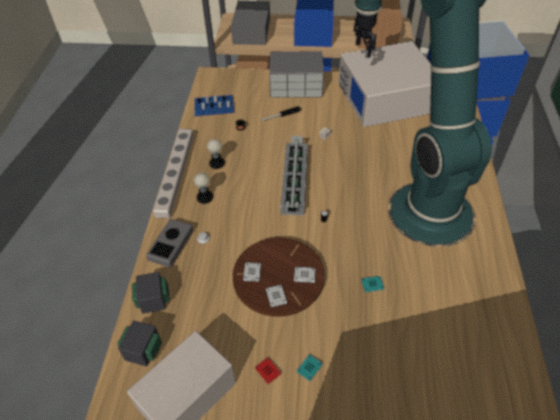

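View pics/a_wrist.png

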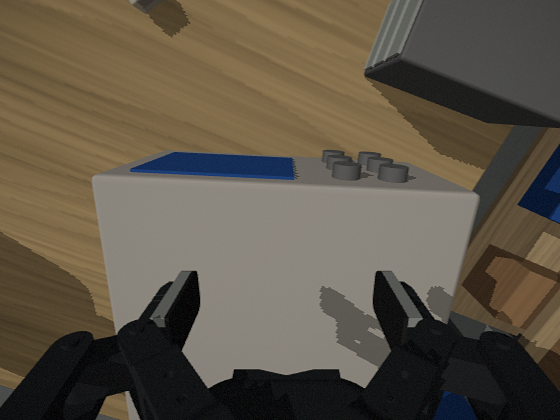

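```bash
cat > h.py <<'E'
from rig import env, imaging, models
import numpy as np, cv2
from scipy.spatial.transform import Rotation as R
def tool():
    s=env.observe(); T=np.eye(4); T[:3,:3]=R.from_euler('xyz',s['tool_rot'],degrees=True).as_matrix(); T[:3,3]=s['position']; return T
def shot(n,save=None):
    T=tool(); p=imaging.read_camera(n)
    if n=='wrist': p['cfw']=np.linalg.inv(T@p['mount'])
    else: p['cfw']=p['camera_from_world']
    if save: cv2.imwrite(f'pics/{save}.png',p['img'][:,:,::-1])
    return p
def foc(p): return 210/np.tan(np.radians(p['fovy']/2))
def proj(p,X):
    X=np.atleast_2d(X); c=X@p['cfw'][:3,:3].T+p['cfw'][:3,3]; f=foc(p)
    return np.c_[p['cx']+f*c[:,0]/-c[:,2], p['cy']-f*c[:,1]/-c[:,2]]
def back(p,uv,z):
    uv=np.atleast_2d(uv).astype(float); f=foc(p)
    d=np.c_[(uv[:,0]-p['cx'])/f,-(uv[:,1]-p['cy'])/f,-np.ones(len(uv))]
    W=np.linalg.inv(p['cfw']); d=d@W[:3,:3].T; o=W[:3,3]
    return o+d*((z-o[2])/d[:,2])[:,None]
def togo(target,yaw=None):
    """row numbers from the present pose to target TCP (m)"""
    T=tool(); d=T[:3,:3].T@(np.array(target)-T[:3,3])*100
    return d.round(2)
def jawyaw():
    "angle of tool y axis in world xy"
    T=tool(); return np.degrees(np.arctan2(T[1,1],T[0,1]))
E
python3 - <<'E'
from h import *
T=tool(); print(T.round(3), jawyaw())
p=shot('top')
for n,z in [('chassis',.045),('rod',.053),('turntable',.03),('cover0',.038),('bulb_a',.0),('capacitor',0.036),('relay',.03),('dial',.02),('choke',.026),('driver',.01)]:
    for r in models.trace(p,n)[:7]:
        reg=r['region']; ys,xs=np.nonzero(reg)
        pts=np.c_[xs,ys].astype(np.float32)
        rc=cv2.minAreaRect(pts); W=back(p,cv2.boxPoints(rc),z)
        print(n,round(r['conf'],2),np.round(r['point']),back(p,r['point'],z)[0].round(3),'rect',np.round(rc[0]),np.round(rc[1]),round(rc[2],1), W[:,:2].round(3).tolist())
E
```

```text
[[-0.     0.389 -0.921  0.243]
 [ 0.001 -0.921 -0.389 -0.575]
 [-1.    -0.001  0.     0.231]
 [ 0.     0.     0.     1.   ]] -67.0939333583939
chassis 0.86 [337. 223.] [ 0.458 -0.114  0.045] rect [337. 219.] [ 27. 102.] 88.2 [[0.513, 0.055], [0.517, -0.283], [0.428, -0.281], [0.424, 0.054]]
rod 0.92 [324. 217.] [ 0.477 -0.072  0.053] rect [336. 220.] [  9. 109.] 90.0 [[0.486, 0.07], [0.48, -0.287], [0.45, -0.285], [0.456, 0.07]]
turntable 0.71 [213. 215.] [0.493 0.3   0.03 ] rect [212. 215.] [80. 81.] 90.0 [[0.635, 0.441], [0.629, 0.163], [0.358, 0.165], [0.362, 0.433]]
cover0 0.81 [208. 191.] [0.574 0.316 0.038] rect [212. 192.] [13. 17.] 90.0 [[0.596, 0.332], [0.595, 0.275], [0.55, 0.274], [0.551, 0.332]]
cover0 0.69 [208. 299.] [0.217 0.31  0.038] rect [212. 301.] [19. 15.] 76.0 [[0.235, 0.327], [0.246, 0.28], [0.189, 0.265], [0.178, 0.311]]
cover0 0.56 [190. 213.] [0.499 0.376 0.038] rect [188. 215.] [14. 18.] 71.6 [[0.507, 0.417], [0.526, 0.36], [0.481, 0.344], [0.462, 0.401]]
cover0 0.49 [126. 216.] [0.495 0.592 0.038] rect [128. 216.] [13. 18.] 48.8 [[0.492, 0.62], [0.531, 0.5
[... 1487 characters left out ...]
5.] [ 0.455 -0.101  0.02 ] rect [337. 219.] [ 27. 102.] 88.2 [[0.517, 0.055], [0.522, -0.29], [0.431, -0.287], [0.426, 0.053]]
choke 0.6 [415. 150.] [ 0.706 -0.393  0.026] rect [415. 151.] [10. 13.] 45.0 [[0.699, -0.363], [0.73, -0.396], [0.705, -0.418], [0.674, -0.385]]
choke 0.4 [334. 223.] [ 0.46  -0.107  0.026] rect [338. 219.] [ 27. 102.] 88.2 [[0.516, 0.051], [0.521, -0.291], [0.43, -0.289], [0.425, 0.05]]
driver 0.69 [446. 202.] [ 0.527 -0.49   0.01 ] rect [441. 195.] [50.  9.] 59.0 [[0.621, -0.425], [0.637, -0.452], [0.486, -0.526], [0.471, -0.5]]
driver 0.4 [213. 216.] [0.493 0.302 0.01 ] rect [213. 215.] [82. 82.] 7.1 [[0.376, 0.458], [0.659, 0.431], [0.617, 0.145], [0.338, 0.181]]
```

Call:
play_rows([
  [-3,0,0,0,0.5],
  [-7,0,0,0,0.5],
  [-7,-4,-4,-1,0.5],
  [-7,-8,-8,-2,0.5],
  [-7,-12,-12,-3,0.5],
  [-7,-15,-17,-4,0.5],
  [-7,-18,-21,-5,0.5],
  [-7,-21,-25,-6,0.5],
  [-7,-25,-29,-7,0.5],
  [-7,-29,-33,-8.4,0.5],
])

```text
time: 1.7
position: [0.419, -0.2154, 0.3015]
tool_rot: [40.5, 90.0, -51.7]
ft_force: [1.6, 0.5, -0.1]
width: 0.0428
```

Call:
play_rows([
  [0,0,0,0,0.5],
  [0,0,0,0,0.5],
])

```text
time: 1.9
position: [0.4194, -0.2145, 0.3017]
tool_rot: [41.9, 89.9, -50.2]
ft_force: [-0.7, 0.6, -0.3]
width: 0.0427
```

Run:
```python
from h import *
T=tool(); print(T.round(3), jawyaw(), togo([.471,-.112,.3]))
p=shot('wrist','b');
```

```text
[[ 0.001  0.999 -0.036  0.419]
 [-0.001 -0.036 -0.999 -0.215]
 [-1.     0.001  0.001  0.302]
 [ 0.     0.     0.     1.   ]] -2.051298629434929 [  0.17   4.79 -10.43]
```

View pics/b.png

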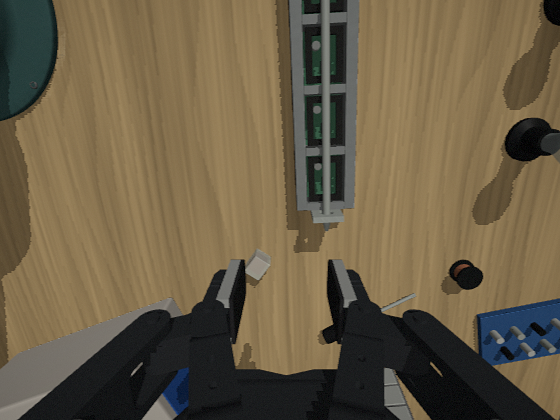

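Call:
play_rows([
  [0,2.4,-5,0,0.5],
  [0,4.8,-10,0,0.5],
  [0,4.8,-14,0,0.5],
  [0,4.8,-14,0,0.5],
  [0,4.8,-14,0,0.5],
])

```text
time: 2.45
position: [0.4723, -0.0781, 0.3015]
tool_rot: [21.1, 89.9, -71.1]
ft_force: [0.6, -1.4, -0.0]
width: 0.0427
```

Run:
```python
from h import *
p=shot('wrist','c'); q=shot('wrist')
T=tool(); print(T[:3,3])
for n in ['rod','chassis']:
  for r in models.trace(p,n)[:1]:
    ys,xs=np.nonzero(r['region']); print(n,r['conf'],cv2.minAreaRect(np.c_[xs,ys].astype(np.float32)))
    if n=='rod':
      # centreline per row
      rows=[];c=[]
      for y in range(ys.min(),ys.max(),6):
        k=xs[ys==y]
        if len(k): rows.append(y);c.append([k.min(),k.max()])
      for a,b in zip(rows,c): print(a,b, back(p,[[b[0],a],[b[1],a]],.053)[:,:2].round(4).tolist())
```

```text
[ 0.47208081 -0.07939095  0.30141512]
rod 0.95 ((278.6052551269531, 180.14088439941406), (268.042236328125, 26.049545288085938), 89.25914001464844)
46 [np.int64(287), np.int64(289)] [[0.4793, 0.0723], [0.4816, 0.0723]]
52 [np.int64(264), np.int64(289)] [[0.4526, 0.0672], [0.4814, 0.0661]]
58 [np.int64(264), np.int64(289)] [[0.4522, 0.061], [0.4812, 0.0599]]
64 [np.int64(274), np.int64(281)] [[0.4635, 0.0542], [0.4716, 0.0539]]
70 [np.int64(273), np.int64(282)] [[0.462, 0.0479], [0.4725, 0.0475]]
76 [np.int64(273), np.int64(282)] [[0.4617, 0.0415], [0.4723, 0.0411]]
82 [np.int64(275), np.int64(282)] [[0.4637, 0.0348], [0.472, 0.0345]]
88 [np.int64(275), np.int64(282)] [[0.4634, 0.0283], [0.4717, 0.0279]]
94 [np.int64(275), np.int64(283)] [[0.463, 0.0216], [0.4726, 0.0212]]
100 [np.int64(275), np.int64(284)] [[0.4627, 0.0148], [0.4736, 0.0144]]
106 [np.int64(275), np.int64(284)] [[0.4624, 0.008], [0.4733, 0.0076]]
112 [np.int64(276), np.int64(284)] [[0.4632, 0.001], [0.473, 0.0006]]
118 [np.int64(277), np.int64(284)] [[0.4641, -0.006], [0.4727, -0.0064]]
124 [np.int64(277), np.int64(28
[... 1590 characters left out ...]
[np.int64(284), np.int64(291)] [[0.4651, -0.1947], [0.4751, -0.1951]]
262 [np.int64(284), np.int64(291)] [[0.4647, -0.2043], [0.4748, -0.2046]]
268 [np.int64(286), np.int64(292)] [[0.4672, -0.2141], [0.4759, -0.2144]]
274 [np.int64(286), np.int64(292)] [[0.4669, -0.224], [0.4756, -0.2243]]
280 [np.int64(286), np.int64(292)] [[0.4665, -0.234], [0.4753, -0.2343]]
286 [np.int64(287), np.int64(293)] [[0.4676, -0.2442], [0.4764, -0.2445]]
292 [np.int64(287), np.int64(293)] [[0.4672, -0.2544], [0.4761, -0.2548]]
298 [np.int64(287), np.int64(293)] [[0.4668, -0.2649], [0.4758, -0.2652]]
chassis 0.82 ((285.32684326171875, 187.72958374023438), (248.1408233642578, 65.31007385253906), 86.42366790771484)
```

View pics/c.png

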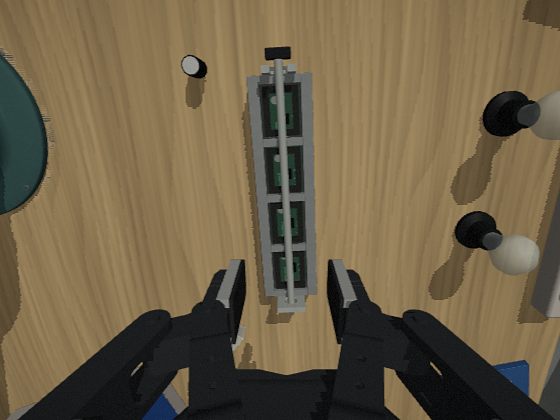

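Run:
```python
from h import *
print(jawyaw(), togo([.4692,-.114,.12]))
```

```text
-2.374050627971271 [18.15 -0.15  3.47]
```

Call:
play_rows([
  [4,-0.1,3.5,-0.2,0.5],
  [8,-0.1,3.5,-0.4,0.5],
  [12,-0.1,3.5,-0.4,0.5],
  [16,-0.1,3.5,-0.4,0.5],
  [18.1,-0.1,3.5,-0.4,0.5],
  [18.1,-0.1,3.5,-0.4,0.5],
  [18.1,-0.1,3.5,-0.4,0.5],
])

```text
time: 3.35
position: [0.4699, -0.1149, 0.1211]
tool_rot: [17.0, 89.9, -72.2]
ft_force: [-0.4, -0.4, 0.8]
width: 0.0426
```

Run:
```python
from h import *
p=shot('wrist','d')
T=tool(); print(T[:3,3],jawyaw())
r=models.trace(p,'rod')[0]
ys,xs=np.nonzero(r['region']);
for y in range(ys.min(),ys.max(),15):
    k=xs[ys==y]
    if len(k): print(y,k.min(),k.max(), back(p,[(k.min()+k.max())/2+0.0,y],.053)[0,:2].round(4).tolist())
```

```text
[ 0.4702987  -0.11493572  0.12167882] 0.7695711622271256
0 279 294 [0.4683, 0.0288]
15 278 294 [0.4682, 0.0212]
30 279 294 [0.4686, 0.0132]
45 279 293 [0.4684, 0.0051]
60 279 294 [0.4688, -0.0032]
75 279 294 [0.4689, -0.0118]
90 279 293 [0.4688, -0.0207]
105 279 293 [0.4689, -0.0298]
120 279 293 [0.469, -0.0392]
135 279 293 [0.4692, -0.0489]
150 279 293 [0.4693, -0.0589]
165 279 293 [0.4694, -0.0692]
180 281 293 [0.4703, -0.0799]
195 280 293 [0.4701, -0.0909]
210 281 292 [0.4703, -0.1022]
225 280 292 [0.4701, -0.114]
240 280 292 [0.4703, -0.1261]
255 280 292 [0.4704, -0.1387]
270 280 292 [0.4706, -0.1517]
285 280 292 [0.4708, -0.1652]
300 280 292 [0.471, -0.1792]
315 280 291 [0.4708, -0.1938]
330 280 290 [0.4706, -0.2089]
345 282 291 [0.4721, -0.2245]
360 281 291 [0.4719, -0.2409]
```

View pics/d.png

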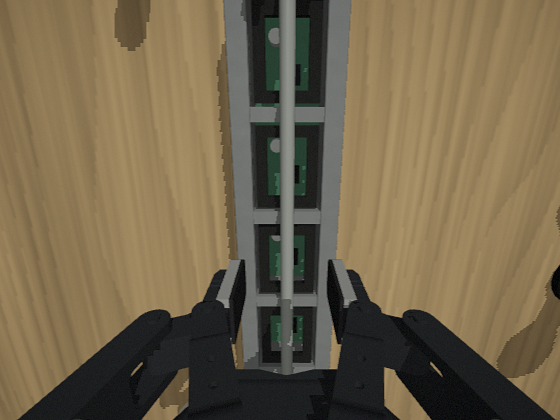

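Run:
```python
from h import *
p=shot('wrist')
g=cv2.cvtColor(p['img'],cv2.COLOR_RGB2GRAY).astype(int)
for c in (262,270,308,314):
    print(c,''.join('%d '%v for v in g[90:320:2,c]))
for r in (60,150,250): print(r,list(g[r,215:360:1]))
```

```text
262 30 31 34 33 32 29 29 55 79 120 119 119 118 118 119 119 50 57 30 27 28 30 27 30 28 29 31 32 28 29 29 30 31 29 33 33 30 29 30 34 34 28 31 29 33 32 29 31 26 31 31 33 27 28 30 25 30 36 28 56 102 117 117 117 116 116 121 13 29 29 32 32 32 31 27 32 30 31 29 32 32 30 34 31 32 35 27 32 32 34 29 30 32 33 30 31 33 33 30 28 29 54 101 116 115 115 116 116 20 30 29 32 29 31 30 
270 43 32 31 30 29 27 30 54 80 115 118 116 116 115 115 117 62 56 30 30 29 30 30 29 54 55 95 115 114 103 71 52 55 56 54 55 54 54 53 52 54 53 56 55 52 55 56 54 53 53 55 54 55 28 33 30 34 28 29 57 101 118 117 117 119 116 123 7 34 31 35 28 29 71 51 53 55 55 54 53 54 55 54 54 54 58 55 54 53 55 55 54 56 59 57 24 26 30 32 30 29 57 101 117 116 119 116 119 17 32 33 31 34 50 50 
308 29 30 32 27 24 32 29 51 74 118 117 116 116 115 115 118 71 58 29 30 32 31 31 31 28 34 27 30 29 31 29 28 29 32 33 32 27 30 32 33 33 28 32 34 32 32 28 31 30 32 32 33 30 38 32 35 32 28 29 55 101 118 116 117 116 116 122 12 29 32 34 31 28 31 30 30 30 31 28 29 30 34 32 29 29 31 32 30 33 31 32 31 30 33 31 28 32 33 30 33 34 57 103 116 117 116 117 117 18 29 28 3
[... 6019 characters left out ...]
, np.int64(37), np.int64(41), np.int64(47), np.int64(44), np.int64(44), np.int64(86), np.int64(111), np.int64(114), np.int64(113), np.int64(113), np.int64(113), np.int64(113), np.int64(115), np.int64(114), np.int64(114), np.int64(112), np.int64(113), np.int64(115), np.int64(115), np.int64(115), np.int64(114), np.int64(114), np.int64(132), np.int64(143), np.int64(142), np.int64(139), np.int64(140), np.int64(138), np.int64(136), np.int64(134), np.int64(132), np.int64(131), np.int64(130), np.int64(129), np.int64(129), np.int64(137), np.int64(137), np.int64(138), np.int64(137), np.int64(138), np.int64(139), np.int64(138), np.int64(139), np.int64(140), np.int64(139), np.int64(139), np.int64(140)]
```

Run:
```python
from h import *
p=shot('wrist'); T=tool(); print(T[:3,3],jawyaw())
w=back(p,[[286,107.5],[286,121.5],[286,209.5],[286,223.5],[286,292.5],[286,306]],.045)[:,:2]; print(w.round(4), ((w[0]+w[1])/2-(w[2]+w[3])/2)*1000,((w[2]+w[3])/2-(w[4]+w[5])/2)*1000)
for r,a,b,c,d in [(60,226.3,245.8,325.7,345.3),(150,231,249.5,321.8,340.5),(250,236.5,253.2,318,335.2)]:
    W=back(p,[[x,r] for x in (a,b,c,d)],.045)[:,:2]; print(W.round(4).tolist(), W[0:4:3].mean(0).round(4),W[1:3].mean(0).round(4), W[3,0]-W[0,0],W[2,0]-W[1,0])
print(togo([.470,-.114,.047]))
```

```text
[ 0.4703624  -0.11474509  0.12175357] 0.7977152067530521
[[ 0.4696 -0.0313]
 [ 0.4697 -0.0405]
 [ 0.4707 -0.1047]
 [ 0.4709 -0.1161]
 [ 0.4718 -0.178 ]
 [ 0.472  -0.1914]] [-1.10835543 74.51137464] [-1.1050783 74.2910629]
[[0.4303, -0.0026], [0.443, -0.0024], [0.495, -0.0016], [0.5078, -0.0014]] [ 0.469 -0.002] [ 0.469 -0.002] 0.07755771708251541 0.05207444173556208
[[0.4308, -0.0606], [0.444, -0.0604], [0.4956, -0.0596], [0.5089, -0.0594]] [ 0.4699 -0.06  ] [ 0.4698 -0.06  ] 0.0780851516753106 0.051557540485101694
[[0.4318, -0.1393], [0.4451, -0.1391], [0.4967, -0.1383], [0.5104, -0.1381]] [ 0.4711 -0.1387] [ 0.4709 -0.1387] 0.07860673238339433 0.05160792359477262
[ 7.48 -0.05 -0.09]
```

Call:
play_rows([
  [3,-0.05,0,0,0.5],
  [6,-0.05,0,0,0.4],
  [7.3,-0.05,0,0,0.35],
  [7.4,-0.05,0,0,0.3],
  [7.4,-0.05,0,0,0],
  [7.4,-0.05,0,0,0],
  [7.4,-0.05,0,0,0],
  [7.4,-0.05,0,0,0],
  [7.4,-0.05,0,0,0],
  [7.4,-0.05,0,0,0],
])

```text
time: 4.55
position: [0.4708, -0.115, 0.0488]
tool_rot: [58.0, 89.7, -31.2]
ft_force: [-1.1, 0.7, 10.2]
width: 0.0073
```

Run:
```python
from h import *
s=env.observe(); print(s['position'],s['width'],s['ft_force'],jawyaw())
p=shot('wrist','e');p=shot('side','e2')
cv2.imwrite('pics/e3.png',cv2.resize(p['img'][100:260,220:380,::-1],None,fx=4,fy=4))
```

```text
[ 0.47079112 -0.11503309  0.04876139] 0.00730571307449817 [-1.1296194   0.72421005 10.23599495] 0.7971758759218514
```

View pics/e.png

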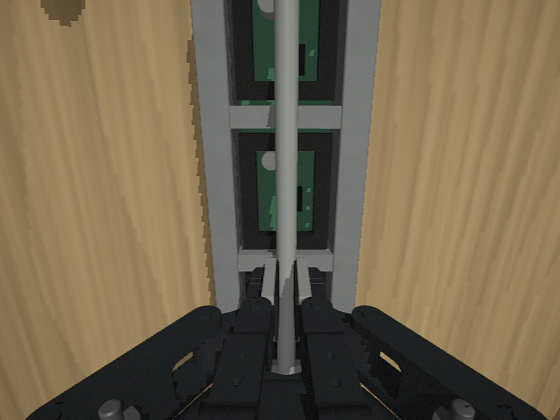

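View pics/e3.png

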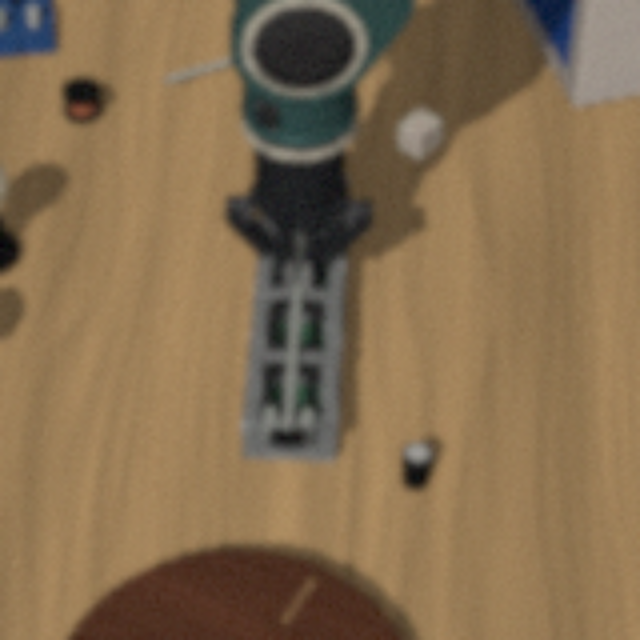

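Call:
play_rows([
  [-0.1,0,0,0,0],
  [-0.2,0,0,0,0],
  [-0.2,0,0,0,0],
  [-0.2,0,0,0,0],
])

```text
time: 5.05
position: [0.4707, -0.1151, 0.0508]
tool_rot: [57.3, 89.7, -31.9]
ft_force: [0.3, 0.9, -1.4]
width: 0.0069
```

Run:
```python
from h import *
s=env.observe(); print(s['position'],s['width'],s['ft_force'],s['wrist_torque'],jawyaw())
p=shot('wrist','f')
```

```text
[ 0.47072095 -0.11505755  0.05080417] 0.00688458838731468 [ 0.28057188  0.88577973 -1.38983581] [-0.06473669  0.03021901  0.01777938] 0.7927177126227319
```

View pics/f.png

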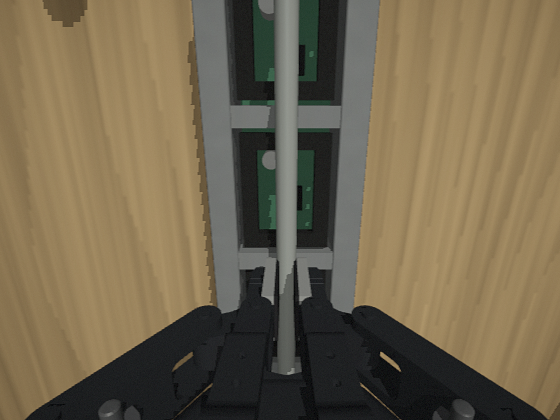

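Call:
play_rows([
  [0,0,-0.5,0,0],
  [0,0,-1.2,0,0],
  [0,0,-2,0,0],
  [0,0,-2.8,0,0],
  [0,0,-3.6,0,0],
  [0,0,-4.4,0,0],
  [0,0,-5.2,0,0],
  [0,0,-6,0,0],
  [0,0,-6,0,0],
  [0,0,-6,0,0],
])

```text
time: 6.1
position: [0.4699, -0.055, 0.0506]
tool_rot: [56.1, 89.7, -33.1]
ft_force: [-0.4, -0.2, -0.8]
width: 0.0075
```

Run:
```python
from h import *
s=env.observe(); print(s['position'],s['width'],s['ft_force'],s['wrist_torque'],jawyaw())
p=shot('wrist','g'); q=shot('top','g2')
r=models.trace(q,'rod')[0]; ys,xs=np.nonzero(r['region']); print(r['conf'],xs.min(),xs.max(),back(q,[[xs.min(),219],[xs.max(),219]],.055))
cv2.imwrite('pics/g3.png',cv2.resize(q['img'][170:270,230:430,::-1],None,fx=4,fy=4))
```

```text
[ 0.46989614 -0.05501694  0.05060047] 0.007536616791824197 [-0.38118957 -0.20631063 -0.80608309] [-0.03761304  0.0467234   0.02475592] 0.8076452458794778
0.74 263 373 [[ 0.47350902  0.12912191  0.055     ]
 [ 0.46717773 -0.23017501  0.055     ]]
```

View pics/g.png

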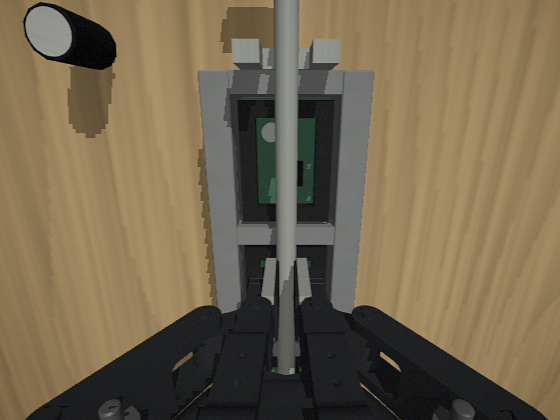

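View pics/g3.png

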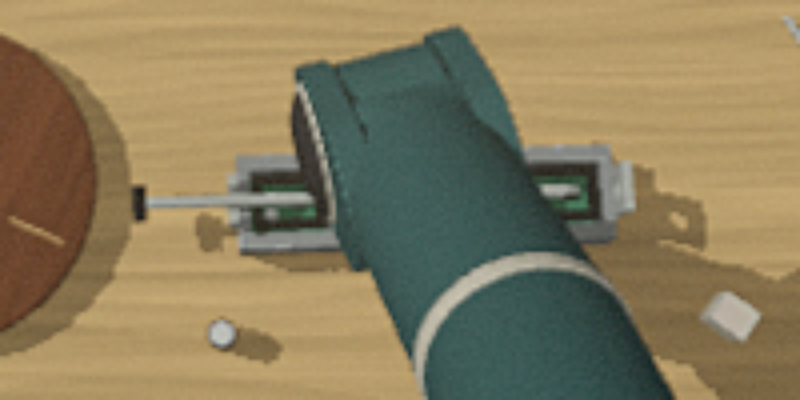

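Call:
play_rows([
  [-3,0,0,0,0],
  [-6,0,0,0,0],
  [-9,0,1,0,0],
  [-9,3,2,0,0],
  [-9,6,3,0,0],
  [-9,9,4,0,0],
  [-9,12,4.5,0,0],
  [-9,13,4.5,0,0],
  [-9,13,4.5,0,0],
  [-9,13,4.5,0,0],
])

```text
time: 7.25
position: [0.5992, -0.0984, 0.1409]
tool_rot: [49.6, 89.8, -39.7]
ft_force: [-0.3, -0.3, -1.0]
width: 0.0073
```

Run:
```python
from h import *
s=env.observe(); print(s['position'],s['width'],s['ft_force'],s['wrist_torque'],jawyaw())
p=shot('wrist','g4');
```

```text
[ 0.59924774 -0.09836508  0.14085239] 0.007251012944897826 [-0.25466231 -0.34544733 -0.98290951] [-0.07117573 -0.04880359  0.03315585] 0.7660053209416307
```

View pics/g4.png

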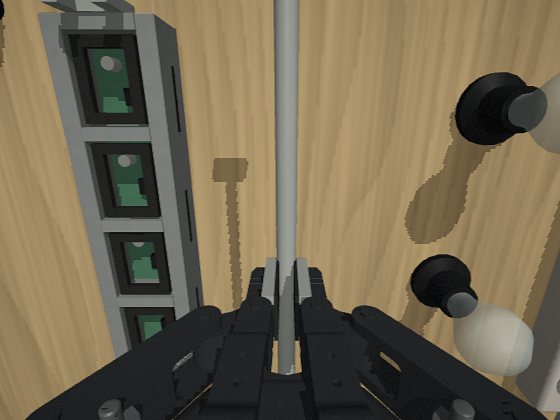

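Call:
play_rows([
  [3,0,0,0,0],
  [7,0,0,0,0],
  [10,0,0,0,0],
  [12,0,0,0,0],
  [13,0,0,0,0],
  [13.4,0,0,0,0],
  [13.6,0,0,0,0],
  [13.6,0,0,0,0],
  [13.6,0,0,0,0],
])

```text
time: 8.2
position: [0.6, -0.0989, 0.006]
tool_rot: [55.3, 89.7, -33.9]
ft_force: [-0.5, 0.4, -1.4]
width: 0.0074
```

Call:
play_rows([
  [0.1,0,0,0,0],
  [0.2,0,0,0,0],
  [0.2,0,0,0,0],
  [0.2,0,0,0,0],
])

```text
time: 8.6
position: [0.6, -0.0989, 0.004]
tool_rot: [55.3, 89.7, -34.0]
ft_force: [0.5, -0.7, -0.8]
width: 0.0072
```

Call:
play_rows([
  [0.1,0,0,0,0],
  [0.2,0,0,0,0],
  [0.2,0,0,0,0],
  [0.2,0,0,0,0],
])

```text
time: 9.0
position: [0.6, -0.0989, 0.0019]
tool_rot: [54.9, 89.7, -34.4]
ft_force: [-0.7, -1.1, -2.2]
width: 0.0073
```

Call:
play_rows([
  [0.05,0,0,0,0],
  [0.1,0,0,0,0],
  [0.1,0,0,0,0],
  [0.1,0,0,0,0],
])

```text
time: 9.4
position: [0.6, -0.0989, 0.0011]
tool_rot: [54.7, 89.7, -34.5]
ft_force: [-1.6, 0.3, 2.9]
width: 0.007
```

Call:
play_rows([
  [0,0,0,0,0.1],
  [0,0,0,0,0.2],
  [0,0,0,0,0.3],
  [0,0,0,0,0.35],
  [-3,0,0,0,0.35],
  [-7,0,0,0,0.5],
  [-11,0,0,0,0.5],
  [-15,0,0,0,0.5],
  [-15,0,0,0,0.5],
])

```text
time: 10.3
position: [0.6019, -0.0986, 0.1564]
tool_rot: [68.5, 89.3, -20.7]
ft_force: [0.8, -0.4, 0.4]
width: 0.043
```

Run:
```python
from h import *
s=env.observe(); print(s['position'],s['width'],s['ft_force'],jawyaw())
p=shot('wrist','i');
r=models.trace(p,'rod')[0]; ys,xs=np.nonzero(r['region'])
for y in range(ys.min(),ys.max(),30):
    k=xs[ys==y]
    if len(k): print(y,k.min(),k.max(), back(p,[(k.min()+k.max())/2+0.0,y],.005)[0,:2].round(4).tolist())
```

```text
[ 0.60185753 -0.09855634  0.15641239] 0.04300388535623981 [ 0.78103684 -0.35777085  0.36406576] 0.7651331545667638Traceback (most recent call last):
  File "<stdin>", line 4, in <module>
IndexError: list index out of range
```

View pics/i.png

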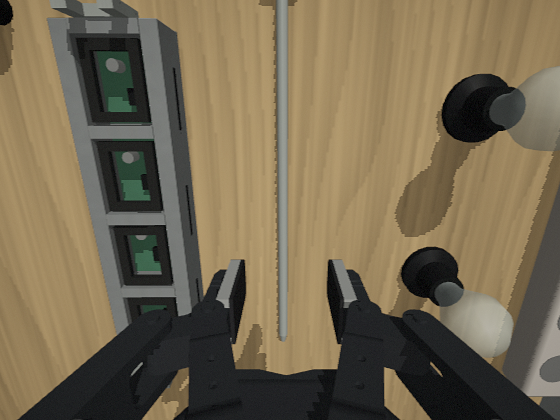

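Call:
play_rows([
  [-5,0,0,0,0.8],
  [-8,-1,-4,0,0.8],
  [-11,-2,-8,0,0.8],
  [-14,-3,-12,0,0.8],
  [-14,-4,-17,0,0.8],
  [-14,-5,-21,0,0.8],
  [-14,-7,-26,0,0.8],
  [-14,-8,-31,0,0.8],
  [-14,-9,-35,0,0.8],
  [-14,-10,-40,0,0.8],
])

```text
time: 11.4
position: [0.493, 0.3006, 0.2885]
tool_rot: [44.4, 89.6, -44.9]
ft_force: [1.4, -0.3, 0.5]
width: 0.0682
```

Call:
play_rows([
  [0,0,-1,0,0.8],
  [0,0,-1,0,0.8],
  [0,0,-1,0,0.8],
])

```text
time: 11.7
position: [0.4931, 0.3097, 0.2874]
tool_rot: [28.9, 89.6, -60.4]
ft_force: [1.0, -0.9, -0.6]
width: 0.0682
```

```bash
cat >> h.py <<'E'
def covers(p,z=.038,show=True):
    out=[]
    for r in models.trace(p,'cover0'):
        reg=r['region'].astype(np.uint8)
        if reg.sum()<60: continue
        ys,xs=np.nonzero(reg)
        W=back(p,np.c_[xs,ys],z)[:,:2]
        h=cv2.convexHull((W*1000).astype(np.float32))
        rc=cv2.minAreaRect(h); b=cv2.boxPoints(rc)
        c=np.array(rc[0])/1000
        # long side direction
        e1=b[1]-b[0]; e2=b[2]-b[1]
        L,S=(e1,e2) if np.linalg.norm(e1)>np.linalg.norm(e2) else (e2,e1)
        ang=np.degrees(np.arctan2(S[1],S[0])); ang=(ang+90)%180-90
        col=p['img'][reg>0].mean(0)
        out.append((r['conf'],c,ang,np.linalg.norm(L),np.linalg.norm(S)))
        if show: print('conf %.2f c %s shortdir %.1f L %.1f S %.1f col %s px %s'%(r['conf'],c.round(4),ang,np.linalg.norm(L),np.linalg.norm(S),col.round(),np.round(r['point'])))
    return out
E
python3 - <<'E'
from h import *
s=env.observe(); print(s['position'],s['width'],s['ft_force'],jawyaw(),s['time'])
p=shot('wrist','j'); covers(p)
E
```

```text
[0.49306356 0.30968277 0.28735584] 0.06823455992702586 [ 0.99690188 -0.93617617 -0.58943229] 0.6825683404433469 11.7
conf 0.96 c [0.4131 0.3044] shortdir -89.8 L 60.7 S 46.8 col [156. 157. 152.] px [225. 178.]
conf 0.95 c [0.4915 0.3828] shortdir 18.8 L 62.6 S 48.0 col [154. 154. 149.] px [283. 113.]
conf 0.93 c [0.5711 0.3064] shortdir 0.9 L 61.4 S 46.8 col [153. 153. 148.] px [347. 180.]
conf 0.66 c [0.2298 0.3095] shortdir -76.0 L 59.2 S 43.3 col [ 49. 120. 114.] px [ 84. 170.]
```

View pics/j.png

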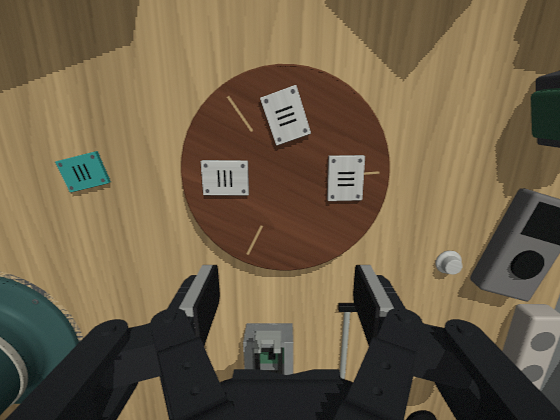

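Run:
```python
from h import *
print(togo([.5711,.3064,.09]),jawyaw())
```

```text
[19.82  7.68  0.24] 0.6005464418198544
```

Call:
play_rows([
  [3,3,0.2,0,0.8],
  [7,6,0.2,0,0.8],
  [11,7.7,0.2,0,0.8],
  [15,7.7,0.2,0,0.8],
  [18,7.7,0.2,0,0.8],
  [19.8,7.7,0.2,0,0.8],
  [19.8,7.7,0.2,0,0.8],
  [19.8,7.7,0.2,0,0.8],
])

```text
time: 12.6
position: [0.572, 0.3068, 0.0915]
tool_rot: [46.4, 89.6, -43.0]
ft_force: [0.1, -0.1, 0.8]
width: 0.0684
```

Run:
```python
from h import *
p=shot('wrist','k'); covers(p); print(env.observe()['position'], togo([.5711,.3064,.0315]),jawyaw())
```

```text
conf 0.95 c [0.4152 0.3049] shortdir -89.5 L 64.4 S 46.8 col [168. 168. 164.] px [ 60. 234.]
conf 0.67 c [0.4933 0.3832] shortdir 19.5 L 60.0 S 47.6 col [172. 173. 168.] px [157. 114.]
conf 0.58 c [0.5717 0.3061] shortdir 1.0 L 61.5 S 46.3 col [174. 175. 170.] px [286. 233.]
[0.57220905 0.30715953 0.09219982] [ 6.07 -0.15  0.05] 0.577993688806665
```

View pics/k.png

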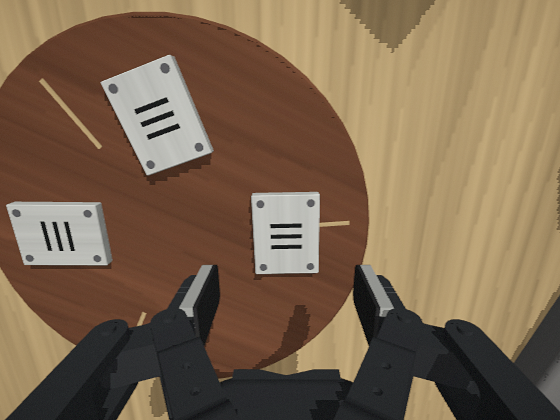

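Call:
play_rows([
  [2,-0.1,0.1,0,0.8],
  [4,-0.1,0.1,0,0.8],
  [5.5,-0.1,0.1,0,0.8],
  [6,-0.1,0.1,0,0.75],
  [6,-0.1,0.1,0,0.7],
  [6,-0.1,0.1,0,0.3],
  [6,-0.1,0.1,0,0.3],
  [6,-0.1,0.1,0,0.3],
  [6,-0.1,0.1,0,0.3],
])

```text
time: 13.6
position: [0.5721, 0.3065, 0.0338]
tool_rot: [65.8, 89.5, -23.6]
ft_force: [-2.7, -1.4, 7.7]
width: 0.0427
```

Run:
```python
from h import *
p=shot('wrist','l'); s=env.observe(); print(s['position'],s['width'],s['ft_force'],jawyaw(),s['time'])
```

```text
[0.57208348 0.30648736 0.03377427] 0.043152494645302075 [-2.44934324 -0.3562581   7.00154037] 0.591281615503887 13.65
```

View pics/l.png

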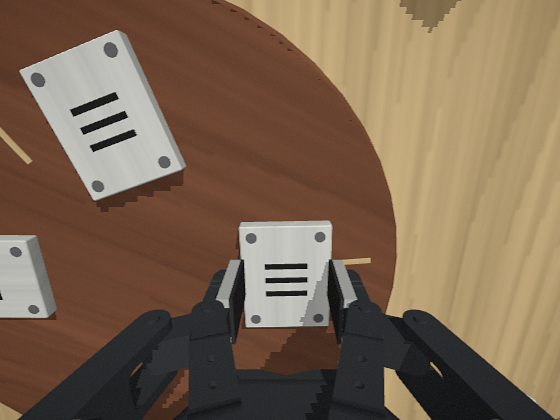

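Call:
play_rows([
  [0,0,0,0,0.65],
  [0,0,0,0,0.65],
  [0.2,0,0,0,0.65],
  [0.35,0,0,0,0.65],
  [0.35,0,0,0,0.65],
])

```text
time: 14.15
position: [0.572, 0.3063, 0.0299]
tool_rot: [63.7, 89.5, -25.7]
ft_force: [0.4, 0.7, -0.3]
width: 0.0556
```

Call:
play_rows([
  [0.05,0,0,0,0.3],
  [0.05,0,0,0,0.3],
  [0.05,0,0,0,0.3],
  [0.05,0,0,0,0.3],
  [0.05,0,0,0,0.3],
])

```text
time: 14.65
position: [0.5721, 0.3067, 0.03]
tool_rot: [66.5, 89.5, -22.9]
ft_force: [-2.5, -1.4, 9.4]
width: 0.0439
```

Call:
play_rows([
  [-1,0,0,0,0.3],
  [-3,0,0,0,0.3],
  [-6,0,0,0,0.3],
  [-10,0,0,0,0.3],
  [-10,0,0,0,0.3],
  [-10,0,0,0,0.3],
])

```text
time: 15.25
position: [0.5716, 0.3071, 0.1312]
tool_rot: [72.8, 89.4, -16.6]
ft_force: [0.1, -0.3, -2.1]
width: 0.0437
```

Run:
```python
from h import *
p=shot('wrist','m'); s=env.observe(); print(s['position'],s['width'],s['ft_force'],jawyaw(),s['time'])
z=s['position'][2]; covers(p,z+.008)
print(togo([.4689,.0021,.13]))
```

```text
[0.57120225 0.3067495  0.13001824] 0.04384532064363188 [-1.1022775   0.47007818 -0.9008224 ] 0.5896759730581775 15.3
conf 0.90 c [0.4805 0.3409] shortdir -90.0 L 36.6 S 27.6 col [163. 163. 158.] px [ 94. 216.]
conf 0.57 c [0.5253 0.3863] shortdir 19.6 L 34.8 S 27.2 col [166. 167. 162.] px [179. 116.]
[-1.000e-02 -1.052e+01  3.035e+01]
```

View pics/m.png

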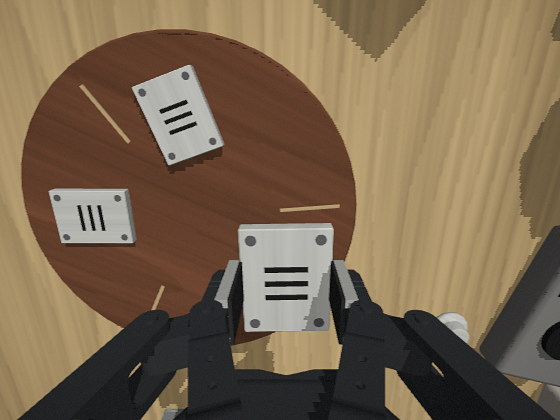

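Call:
play_rows([
  [0,-1.5,4,0,0.3],
  [0,-3,9,0,0.3],
  [0,-5,13,0,0.3],
  [0,-6,17,0,0.3],
  [0,-7,21,0,0.3],
  [0,-9,25,-0.03,0.3],
  [0,-10,28,-0.03,0.3],
  [0,-10.5,30.3,-0.03,0.3],
  [0,-10.5,30.3,-0.03,0.3],
  [0,-10.5,30.3,-0.03,0.3],
])

```text
time: 16.35
position: [0.4688, 0.0025, 0.1294]
tool_rot: [58.0, 89.6, -31.3]
ft_force: [0.2, 0.5, -0.8]
width: 0.0436
```

Run:
```python
from h import *
p=shot('wrist','n'); s=env.observe(); print(s['position'],s['width'],s['ft_force'],jawyaw(),s['time'])
z=s['position'][2]; 
g=cv2.cvtColor(p['img'],cv2.COLOR_RGB2GRAY).astype(int)
for c in (260,286,315): print(c,g[205:240,c].tolist(),g[318:345,c].tolist())
for r in (240,255): print(g[r,225:345].tolist())
```

```text
[0.46899116 0.00317915 0.1295156 ] 0.04402889005291994 [ 0.20026123  1.04911722 -0.99688885] 0.8559897162795108 16.4
260 [27, 27, 28, 28, 28, 29, 27, 28, 25, 28, 25, 26, 27, 29, 26, 24, 29, 26, 19, 140, 135, 130, 133, 134, 173, 163, 149, 151, 151, 150, 151, 151, 151, 150, 151] [148, 147, 151, 130, 135, 127, 126, 142, 149, 149, 148, 149, 151, 99, 67, 68, 67, 66, 68, 66, 72, 64, 42, 40, 42, 43, 44]
286 [47, 51, 49, 48, 50, 28, 7, 1, 10, 8, 12, 9, 20, 18, 18, 15, 18, 14, 63, 134, 132, 131, 136, 146, 179, 158, 153, 154, 153, 152, 154, 152, 152, 153, 152] [148, 149, 148, 148, 147, 148, 149, 147, 147, 147, 147, 149, 156, 98, 106, 106, 104, 105, 106, 108, 112, 63, 12, 28, 29, 26, 22]
315 [46, 44, 43, 44, 45, 44, 45, 44, 46, 45, 44, 46, 43, 44, 43, 43, 42, 35, 110, 129, 133, 131, 127, 165, 164, 145, 148, 148, 147, 148, 148, 150, 141, 127, 98] [103, 51, 37, 42, 41, 41, 40, 45, 87, 100, 99, 97, 93, 104, 105, 104, 101, 102, 101, 102, 103, 103, 101, 102, 103, 103, 104]
[120, 119, 121, 99, 77, 79, 82, 82, 84, 86, 88, 84, 92, 113, 138, 150, 150, 149, 153, 128, 77, 65, 67, 65, 68, 66, 66, 66, 67, 6
[... 332 characters left out ...]
, 64, 66, 61, 93, 140, 157, 155, 154, 153, 136, 109, 117, 131, 129, 130, 128, 127, 124, 124, 124, 121, 126]
[122, 120, 120, 118, 121, 103, 77, 80, 84, 86, 86, 87, 73, 84, 111, 135, 148, 148, 150, 150, 150, 152, 151, 152, 152, 153, 153, 153, 152, 153, 151, 151, 150, 151, 152, 152, 151, 150, 148, 150, 150, 150, 150, 149, 148, 148, 148, 148, 147, 145, 145, 147, 149, 148, 147, 149, 148, 149, 151, 152, 151, 153, 154, 153, 154, 153, 152, 151, 150, 149, 149, 148, 148, 148, 150, 147, 146, 145, 146, 145, 145, 146, 146, 147, 147, 148, 146, 147, 146, 147, 146, 147, 148, 149, 152, 151, 151, 151, 153, 152, 154, 153, 154, 153, 154, 153, 151, 132, 120, 131, 129, 129, 129, 128, 126, 125, 124, 126, 126, 125]
```

View pics/n.png

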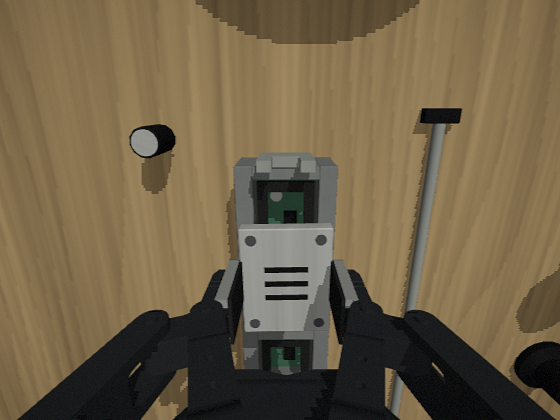

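```bash
cat >> h.py <<'E'
O=np.array([.4706,-.1104]); CY=np.array([-.0148,1.]);CY/=np.linalg.norm(CY)
def bay(i): return O+CY*(-.1125+.075*i)
E
python3 - <<'E'
from h import *
p=shot('wrist'); T=tool(); 
for dz in (.004,.006,.008):
    W=back(p,[[286,229],[286,331.2],[239.5,245],[332.5,245]],T[2,3]+dz); L=(W-T[:3,3])@T[:3,:3]; print(dz,(L*1000).round(1).tolist())
b=bay(3); print(b,togo([*b,.06]))
E
```

```text
0.004 [[-4.1, 0.1, -26.7], [-3.9, 0.2, 34.6], [-4.2, -23.1, -18.1], [-3.9, 23.4, -18.0]]
0.006 [[-6.1, 0.1, -27.5], [-5.9, 0.2, 32.9], [-6.2, -22.7, -19.0], [-5.9, 23.1, -18.9]]
0.008 [[-8.1, 0.2, -28.3], [-7.9, 0.2, 31.2], [-8.2, -22.4, -20.0], [-7.9, 22.7, -19.9]]
[0.46893518 0.00208768] [ 6.96 -0.06  0.12]
```

Call:
play_rows([
  [3,-0.05,-0.08,0,0.3],
  [6,-0.05,-0.08,0,0.3],
  [7.5,-0.05,-0.08,0,0.3],
  [7.5,-0.05,-0.08,0,0.3],
  [7.5,-0.05,-0.08,0,0.3],
])

```text
time: 16.95
position: [0.4692, 0.005, 0.0548]
tool_rot: [63.7, 89.6, -25.3]
ft_force: [0.2, 0.5, -0.9]
width: 0.0437
```

Run:
```python
from h import *
p=shot('wrist','o'); s=env.observe(); print(s['position'],s['width'],s['ft_force'],jawyaw(),s['time'])
cv2.imwrite('pics/o2.png',cv2.resize(p['img'][130:370,180:400,::-1],None,fx=2.4,fy=2.4))
```

```text
[0.46956662 0.00471801 0.0552837 ] 0.04371001153652916 [ 0.16296024  0.00247985 -0.79381305] 0.9558954592768943 17.0
```

View pics/o2.png

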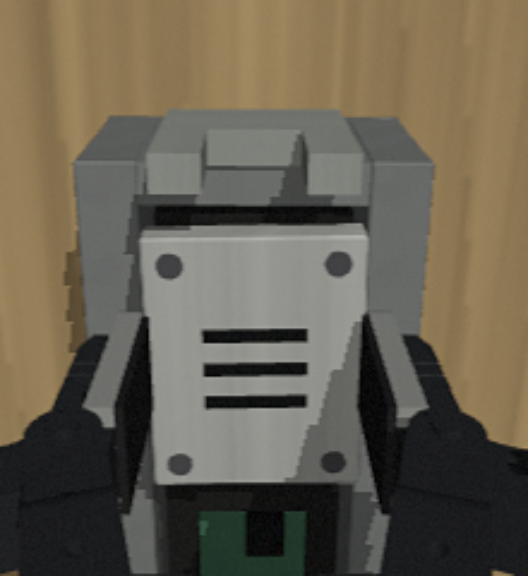

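Run:
```python
from h import *
p=shot('wrist'); T=tool(); print(T[:3,3],bay(3))
W=back(p,[[286,130+206/2.4],[180+135/2.4,130+206/2.4],[180+370/2.4,130+206/2.4]],.045);print(W.round(4))
for dz in(.0065,.008):
  W=back(p,[[286,130+237/2.4],[286,130+484/2.4],[180+142/2.4,130+237/2.4],[180+367/2.4,130+237/2.4]],T[2,3]+dz);print(W.round(4))
```

```text
[0.46968764 0.00447468 0.05545566] [0.46893518 0.00208768]
[[0.4694 0.0334 0.045 ]
 [0.4429 0.033  0.045 ]
 [0.4951 0.0338 0.045 ]]
[[ 0.4693  0.0329  0.062 ]
 [ 0.4704 -0.0276  0.062 ]
 [ 0.4468  0.0326  0.062 ]
 [ 0.4919  0.0332  0.062 ]]
[[ 0.4693  0.0335  0.0635]
 [ 0.4703 -0.0263  0.0635]
 [ 0.447   0.0332  0.0635]
 [ 0.4916  0.0338  0.0635]]
```

Call:
play_rows([
  [0.3,-0.04,0.15,0,0.3],
  [0.6,-0.04,0.15,0,0.3],
  [0.8,-0.04,0.15,0,0.3],
  [0.9,-0.04,0.15,0,0.3],
  [1.0,-0.04,0.15,0,0.3],
  [1.0,-0.04,0.15,0,0.3],
])

```text
time: 17.65
position: [0.4693, 0.0029, 0.0454]
tool_rot: [65.4, 89.5, -23.7]
ft_force: [-0.3, -0.6, -1.0]
width: 0.0435
```

Call:
play_rows([
  [0.05,0,0,0,0.3],
  [0.1,0,0,0,0.3],
  [0.15,0,0,0,0.3],
  [0.15,0,0,0,0.3],
])

```text
time: 18.05
position: [0.4693, 0.0029, 0.0438]
tool_rot: [65.4, 89.5, -23.7]
ft_force: [0.5, -0.3, -1.0]
width: 0.0443
```

Run:
```python
from h import *
p=shot('wrist','q'); s=env.observe(); print(s['position'],s['width'],s['ft_force'],s['wrist_torque'],jawyaw(),s['time'])
cv2.imwrite('pics/q2.png',cv2.resize(p['img'][130:370,180:400,::-1],None,fx=2.4,fy=2.4))
```

```text
[0.46931994 0.00294502 0.04383144] 0.04365874162961388 [-0.46636694  0.51878827 -0.74989486] [ 0.0582515   0.03830891 -0.01450605] 0.9345149315742705 18.1
```

View pics/q2.png

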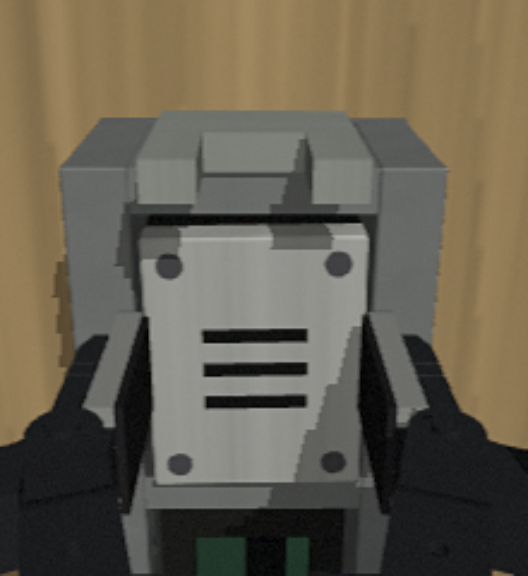

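Call:
play_rows([
  [0,0,0,0,0.58],
  [0,0,0,0,0.64],
  [0,0,0,0,0.68],
  [0,0,0,0,0.68],
  [-1,0,0,0,0.68],
  [-3,0,0,0,0.4],
  [-5,0,0,0,0],
  [-5,0,0,0,0],
  [-5,0,0,0,0],
])

```text
time: 19.0
position: [0.4692, 0.0029, 0.0944]
tool_rot: [66.2, 89.5, -22.9]
ft_force: [-0.3, 0.2, 0.4]
width: 0.0008
```

Run:
```python
from h import *
p=shot('wrist','r'); s=env.observe(); print(s['position'],s['width'],s['ft_force'],s['wrist_torque'],jawyaw(),s['time'])
cv2.imwrite('pics/r2.png',cv2.resize(p['img'][130:370,180:400,::-1],None,fx=2.4,fy=2.4))
```

```text
[0.46884894 0.0029523  0.093896  ] -8.422679003544272e-05 [-0.56159455 -0.36916168 -0.63387169] [-0.04296789  0.00157944 -0.00653777] 0.9215097759914409 19.05
```

View pics/r.png

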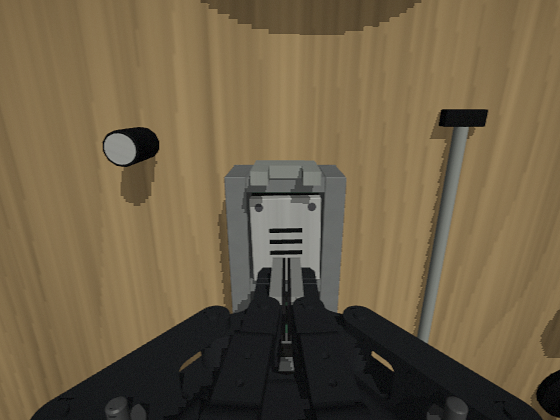

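Call:
play_rows([
  [2,0.03,0.15,0,0],
  [3.7,0.03,0.15,0,0],
  [4.1,0.03,0.15,0,0],
  [4.4,0.03,0.15,0,0],
  [4.7,0.03,0.15,0,0],
  [4.9,0.03,0.15,0,0],
  [5.0,0.03,0.15,0,0],
  [5.1,0.03,0.15,0,0],
  [5.1,0.03,0.15,0,0],
])

```text
time: 19.95
position: [0.4695, 0.0014, 0.0445]
tool_rot: [57.5, 89.5, -31.6]
ft_force: [-15.5, 0.2, 41.6]
width: 0.0002
```

Call:
play_rows([
  [-0.3,0,0,0,0],
  [-1,0,0,0,0],
  [-4,0,-4,0,0],
  [-8,0,-8,0,0.5],
  [-10,0,-12,0,0.7],
  [-13,0,-15,0,0.8],
  [-16,0,-19,0,0.8],
  [-18,0,-23,0,0.8],
  [-18,0,-23,0,0.8],
])

```text
time: 20.85
position: [0.4641, 0.2381, 0.2269]
tool_rot: [84.4, 89.3, -4.3]
ft_force: [0.7, -1.2, -0.5]
width: 0.0685
```

Run:
```python
from h import *
p=shot('wrist','s'); s=env.observe(); print(s['position'],s['width'],s['ft_force'],s['wrist_torque'],jawyaw(),s['time'])
covers(p)
cv2.imwrite('pics/s2.png',cv2.resize(p['img'][130:370,180:400,::-1],None,fx=2.4,fy=2.4))
```

```text
[0.46413097 0.2351034  0.22512743] 0.06831610956517524 [ 0.42322219 -1.32587528 -0.82427855] [ 0.00032846  0.01611796 -0.01809229] 1.1743296785868778 20.9
conf 0.91 c [0.4132 0.3031] shortdir 89.7 L 59.7 S 46.7 col [163. 164. 159.] px [239. 124.]
conf 0.79 c [0.2298 0.3049] shortdir -76.0 L 60.1 S 42.7 col [ 52. 124. 117.] px [ 62. 116.]
conf 0.61 c [0.4912 0.383 ] shortdir 19.7 L 60.7 S 46.3 col [162. 162. 158.] px [315.  40.]
conf 0.61 c [ 0.4695 -0.003 ] shortdir 0.2 L 59.0 S 46.7 col [153. 154. 149.] px [283. 360.]
```

View pics/s.png

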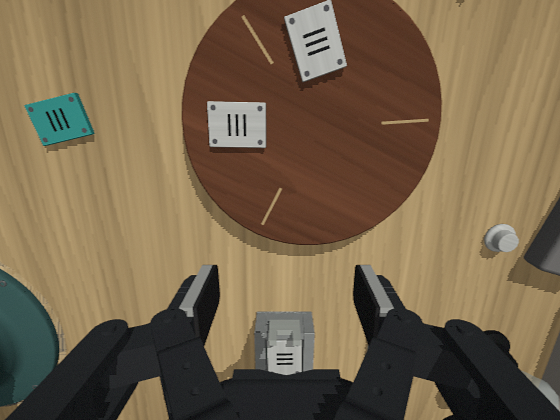

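Run:
```python
from h import *
print(togo([.4912,.383,.09]),jawyaw())
```

```text
[ 13.36   2.86 -15.  ] 1.0481115126234863
```

Call:
play_rows([
  [0,1,-4,-0.5,0.8],
  [2,2,-8,-1,0.8],
  [6,2.9,-12,-1.5,0.8],
  [10,2.9,-15,-2.3,0.8],
  [13.3,2.9,-15,-2.3,0.8],
  [13.3,2.9,-15,-2.3,0.8],
  [13.3,2.9,-15,-2.3,0.8],
])

```text
time: 21.65
position: [0.4919, 0.3818, 0.0911]
tool_rot: [36.2, 89.5, -34.5]
ft_force: [1.0, 0.2, 1.5]
width: 0.0684
```

Run:
```python
from h import *
p=shot('wrist','t'); print(env.observe()['position'],jawyaw())
for c in covers(p): print(togo([*c[1],.0295]))
```

```text
[0.49256834 0.38214525 0.09226959] 19.33940955579505
conf 0.98 c [0.4121 0.3059] shortdir -89.3 L 57.5 S 50.0 col [162. 163. 158.] px [141. 286.]
conf 0.63 c [0.4917 0.3834] shortdir 20.3 L 63.7 S 46.2 col [166. 167. 162.] px [287. 229.]
[  6.27 -10.22   4.51]
[ 6.33 -0.13 -0.18]
```

View pics/t.png

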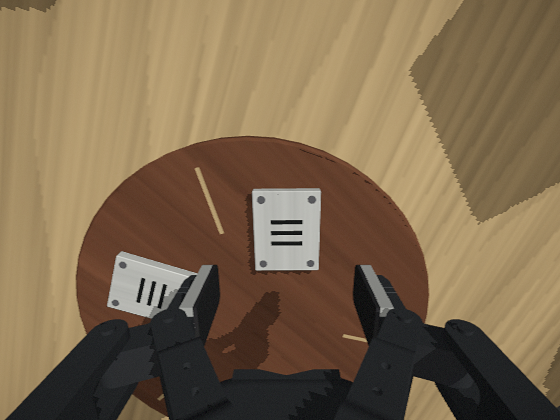

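Call:
play_rows([
  [2,-0.1,0,-0.05,0.8],
  [4,-0.1,0,-0.05,0.8],
  [5.5,-0.1,0,-0.05,0.8],
  [6,-0.1,0,-0.05,0.7],
  [6.25,-0.1,0,-0.05,0.65],
  [6.25,-0.1,0,-0.05,0.65],
  [6.25,-0.1,0,-0.05,0.3],
  [6.25,-0.1,0,-0.05,0.3],
  [6.25,-0.1,0,-0.05,0.3],
  [6.25,-0.1,0,-0.05,0.3],
])

```text
time: 22.75
position: [0.4932, 0.3822, 0.0316]
tool_rot: [57.3, 89.3, -13.0]
ft_force: [-2.0, -2.7, 8.2]
width: 0.0439
```

Run:
```python
from h import *
p=shot('wrist','u'); s=env.observe(); print(s['position'],s['width'],s['ft_force'],jawyaw(),s['time'])
```

```text
[0.49324879 0.38219799 0.03164663] 0.0434153714840062 [-0.65365466 -2.78296416  8.59483383] 19.724380625945678 22.8
```

View pics/u.png

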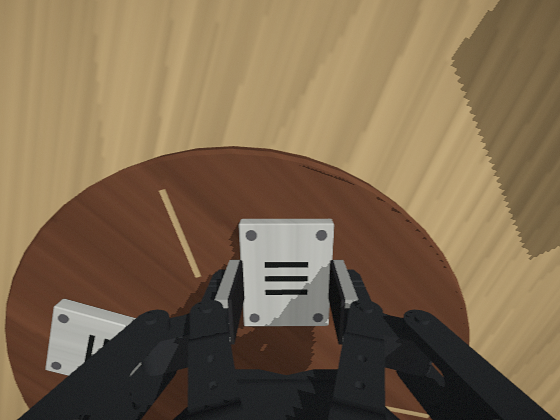

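Call:
play_rows([
  [-1,0,0,0,0.3],
  [-3,0,0,0,0.3],
  [-6,0,0,0,0.3],
  [-10,0,0,0,0.3],
  [-10,0,0,0,0.3],
])

```text
time: 23.3
position: [0.4934, 0.3845, 0.1376]
tool_rot: [75.5, 88.9, 5.3]
ft_force: [-0.6, 0.3, -1.0]
width: 0.0437
```

Run:
```python
from h import *
p=shot('wrist'); s=env.observe(); print(s['position'],s['width'],s['ft_force'],jawyaw(),s['time'])
print(bay(2),togo([*bay(2),.13]))
```

```text
[0.49292308 0.38356544 0.13503309] 0.043551429675091666 [ 0.3062531   0.63121115 -0.56169301] 19.726213165074466 23.35
[ 0.47004506 -0.07290411] [  0.47 -17.57  42.19]
```

Call:
play_rows([
  [0,-1.5,4,0,0.3],
  [0,-3.5,8,0.2,0.3],
  [0,-5.2,12.5,0.5,0.3],
  [0,-7,17,0.8,0.3],
  [0,-8.8,21,1.2,0.3],
  [0,-10.5,25.5,1.5,0.3],
  [0,-12.3,29.5,1.8,0.3],
  [0,-14,34,2.1,0.3],
  [0,-16,38,2.36,0.3],
  [0,-17.6,42,2.36,0.3],
])

```text
time: 24.35
position: [0.4681, -0.0731, 0.1347]
tool_rot: [87.5, 89.1, -1.7]
ft_force: [1.3, -0.4, -0.7]
width: 0.0436
```

Call:
play_rows([
  [2,0,0,0,0.3],
  [3,0,0,0,0.3],
  [3,0,0,0,0.3],
])

```text
time: 24.65
position: [0.4678, -0.0722, 0.1036]
tool_rot: [91.6, 89.2, 2.4]
ft_force: [0.6, 0.1, 0.7]
width: 0.0435
```

```bash
cat >> h.py <<'E'
def plate(p,dz=.007):
    """held plate: fit top-face edges near fingers; returns centre in tool frame"""
    g=cv2.GaussianBlur(cv2.cvtColor(p['img'],cv2.COLOR_RGB2GRAY),(3,3),0).astype(float); return g
E
python3 - <<'E'
from h import *
p=shot('wrist','v'); s=env.observe(); print(s['position'],s['width'],s['ft_force'],jawyaw(),s['time'])
print(bay(2),togo([*bay(2),.055]))
cv2.imwrite('pics/v2.png',cv2.resize(p['img'][130:370,180:400,::-1],None,fx=2.4,fy=2.4))
g=cv2.cvtColor(p['img'],cv2.COLOR_RGB2GRAY)
print(g[205:240,275].tolist(),g[315:345,275].tolist())
T=tool()
for r in (318,325,331):
  W=back(p,[[286,229],[286,r]],T[2,3]+.006); L=(W-T[:3,3])@T[:3,:3]; print(r,(L*1000).round(1).tolist())
E
```

```text
[ 0.46829147 -0.07183297  0.10442393] 0.043632615652579275 [-0.46135513  0.60853388  0.66800441] 0.8621043531480246 24.7
[ 0.47004506 -0.07290411] [4.94 0.1  0.11]
[100, 100, 102, 99, 101, 102, 99, 56, 47, 49, 50, 51, 45, 91, 136, 135, 133, 130, 151, 165, 147, 147, 147, 147, 146, 148, 147, 148, 148, 147, 147, 147, 147, 148, 147] [145, 146, 146, 145, 145, 146, 144, 146, 146, 148, 143, 48, 52, 55, 55, 52, 55, 53, 51, 53, 55, 21, 9, 20, 11, 8, 18, 21, 15, 21]
318 [[-6.0, -0.2, -27.7], [-6.0, -0.2, 23.6]]
325 [[-6.0, -0.2, -27.7], [-6.0, -0.2, 28.1]]
331 [[-6.0, -0.2, -27.7], [-6.0, -0.2, 32.1]]
```

View pics/v2.png

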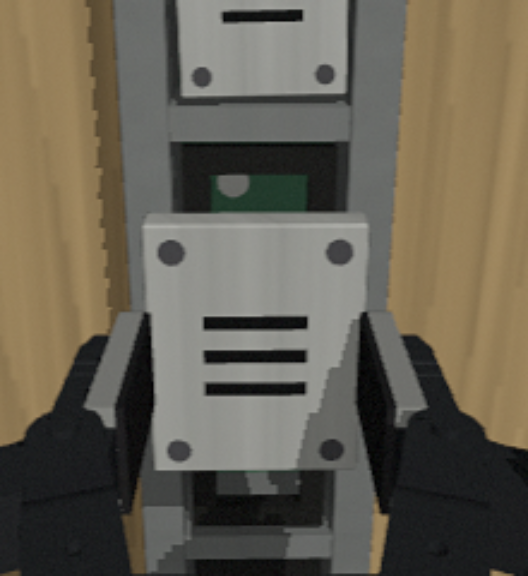

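Call:
play_rows([
  [2,0.1,0.2,0,0.3],
  [4,0.1,0.25,0,0.3],
  [4.8,0.1,0.25,0,0.3],
  [4.8,0.1,0.25,0,0.3],
  [4.8,0.1,0.25,0,0.3],
])

```text
time: 25.2
position: [0.4705, -0.0738, 0.0572]
tool_rot: [90.8, 89.1, 1.7]
ft_force: [0.9, -0.3, 0.3]
width: 0.0436
```

Run:
```python
from h import *
p=shot('wrist','w'); s=env.observe(); print(s['position'],s['width'],s['ft_force'],jawyaw(),s['time'])
cv2.imwrite('pics/w2.png',cv2.resize(p['img'][130:370,180:400,::-1],None,fx=2.4,fy=2.4))
print(bay(2),togo([*bay(2),.0455]))
g=cv2.cvtColor(p['img'],cv2.COLOR_RGB2GRAY)
for c in(265,305): print(g[185:240,c].tolist(),g[315:345,c].tolist())
print(g[212,215:355].tolist())
```

```text
[ 0.47061885 -0.07400768  0.05737661] 0.043489118203746416 [-0.34286131  0.18836267 -0.76746539] 0.8970454298712658 25.25
[ 0.47004506 -0.07290411] [ 1.19 -0.07 -0.11]
[50, 49, 93, 94, 104, 106, 107, 106, 108, 107, 106, 107, 107, 107, 107, 109, 106, 106, 107, 106, 109, 112, 64, 11, 9, 27, 30, 27, 29, 27, 25, 28, 22, 47, 134, 131, 129, 127, 146, 162, 146, 146, 145, 144, 144, 145, 146, 145, 145, 145, 146, 145, 146, 144, 145] [145, 146, 146, 145, 146, 144, 145, 145, 144, 147, 151, 24, 12, 15, 16, 13, 13, 18, 21, 30, 32, 50, 48, 47, 48, 47, 62, 60, 76, 74]
[50, 47, 96, 92, 103, 105, 106, 105, 106, 105, 106, 106, 106, 107, 106, 107, 106, 107, 106, 107, 107, 112, 61, 5, 7, 26, 26, 27, 23, 24, 27, 28, 21, 78, 134, 134, 133, 128, 158, 167, 148, 147, 148, 148, 148, 149, 148, 149, 149, 148, 148, 148, 149, 149, 148] [98, 100, 100, 100, 100, 100, 99, 99, 100, 102, 78, 15, 17, 15, 15, 16, 16, 14, 15, 15, 32, 46, 50, 48, 51, 47, 50, 52, 49, 50]
[106, 105, 103, 105, 106, 104, 105, 107, 105, 108, 106, 106, 108, 106, 106, 106, 106, 106, 108, 108, 104, 99, 77, 44, 40, 44, 43, 43, 34, 24, 30, 21, 27, 27, 23, 26, 27, 26, 27, 26, 25, 28, 27, 27, 28, 26, 25, 29, 28, 24, 27, 29, 26, 28, 30, 29, 30, 30, 29, 30, 28, 28, 27, 28, 26, 27, 30, 27, 29, 26, 24, 25, 28, 28, 26, 23, 25, 26, 27, 28, 26, 24, 29, 29, 31, 27, 25, 32, 28, 26, 27, 27, 29, 30, 29, 26, 28, 25, 19, 25, 27, 25, 23, 29, 29, 26, 24, 26, 22, 23, 22, 36, 45, 44, 42, 42, 46, 67, 97, 108, 106, 107, 106, 106, 105, 106, 108, 106, 107, 108, 108, 106, 106, 107, 106, 105, 104, 105, 104, 105]
```

View pics/w2.png

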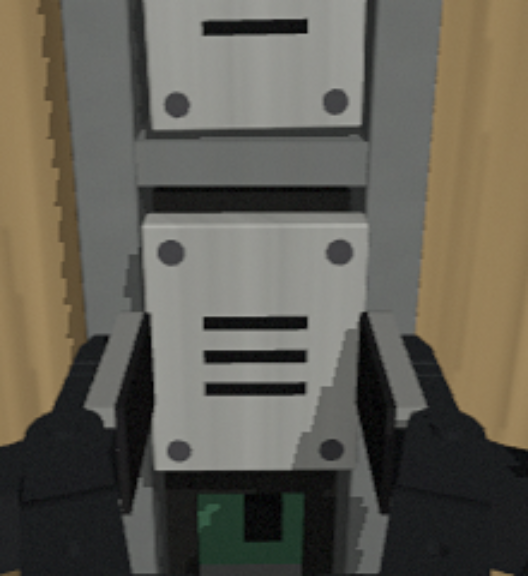

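```bash
cat >> h.py <<'E'
def chk(p,mouth_row,ml,mr,top,bot,pl,pr,dz):
    T=tool(); m=back(p,[[285,mouth_row],[ml,mouth_row],[mr,mouth_row]],.045); q=back(p,[[285,top],[285,bot],[pl,top],[pr,top]],T[2,3]+dz)
    print('mouth +y edge',m[0].round(4),'x',m[1:,0].round(4),'-> bay centre y',(m[0,1]-.0325).round(4),'x',(m[1:,0].mean()+.0148*.0325).round(4))
    print('plate y',q[:2,1].round(4),'len',q[0,1]-q[1,1],'x',q[2:,0].round(4),'-> centre y',q[:2,1].mean().round(4),'x',(q[2:,0].mean()+.0148*.03).round(4))
E
python3 - <<'E'
from h import *
p=shot('wrist')
chk(p,207.2,237.2,332.3,223.7,325.8,180+143/2.4,180+367/2.4,.0064)
E
```

```text
mouth +y edge [ 0.47   -0.0411  0.045 ] x [0.4444 0.4954] -> bay centre y -0.0736 x 0.4704
plate y [-0.0434 -0.1027] len 0.05926076190306907 x [0.448  0.4929] -> centre y -0.073 x 0.4709
```

Call:
play_rows([
  [0.4,-0.05,0.06,0,0.3],
  [0.8,-0.05,0.06,0,0.3],
  [1.0,-0.05,0.06,0,0.3],
  [1.1,-0.05,0.06,0,0.3],
  [1.2,-0.05,0.06,0,0.3],
  [1.2,-0.05,0.06,0,0.3],
])

```text
time: 25.9
position: [0.4703, -0.0747, 0.0453]
tool_rot: [89.7, 89.1, 0.6]
ft_force: [-0.0, 0.6, -0.6]
width: 0.0436
```

Release, rise, close, and look.

Call:
play_rows([
  [0,0,0,0,0.58],
  [0,0,0,0,0.64],
  [0,0,0,0,0.68],
  [0,0,0,0,0.68],
  [-1,0,0,0,0.68],
  [-3,0,-2,0,0.4],
  [-5,0,-2,0,0],
  [-5,0,-2,0,0],
  [-5,0,-2,0,0],
])

```text
time: 26.8
position: [0.4694, -0.0551, 0.0958]
tool_rot: [87.7, 89.0, -1.4]
ft_force: [-0.2, -0.2, 0.1]
width: 0.0006
```

Run:
```python
from h import *
p=shot('wrist','x'); s=env.observe(); print(s['position'],s['width'],s['ft_force'],jawyaw(),s['time'])
cv2.imwrite('pics/x2.png',cv2.resize(p['img'][130:370,180:400,::-1],None,fx=2.4,fy=2.4))
covers(p,.050)
```

```text
[ 0.46904317 -0.05508555  0.09529238] 0.00014743715123157223 [-0.10445846 -0.78330403  0.57164113] 0.8593915999191309 26.85
conf 0.75 c [ 0.4699 -0.0728] shortdir 0.6 L 61.9 S 47.2 col [134. 135. 130.] px [283. 241.]
conf 0.65 c [0.4693 0.0028] shortdir 2.0 L 58.2 S 45.3 col [132. 133. 129.] px [285. 149.]
```

View pics/x2.png

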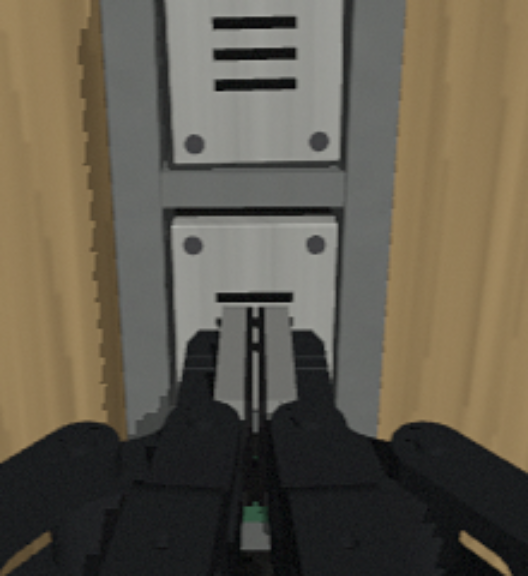

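Run:
```python
from h import *
print(togo([.4700,-.0735,.055]),togo([.4700,-.0735,.045]))
```

```text
[4.   0.02 1.85] [5.   0.01 1.85]
```

Call:
play_rows([
  [2,0,1.85,0,0],
  [3.8,0,1.85,0,0],
  [4.2,0,1.85,0,0],
  [4.5,0,1.85,0,0],
  [4.7,0,1.85,0,0],
  [4.9,0,1.85,0,0],
  [5.0,0,1.85,0,0],
  [5.05,0,1.85,0,0],
  [5.05,0,1.85,0,0],
])

```text
time: 27.8
position: [0.4697, -0.0732, 0.0451]
tool_rot: [88.2, 89.1, -0.9]
ft_force: [-4.5, -0.8, 6.5]
width: 0.0003
```

Call:
play_rows([
  [0.08,0,0,0,0],
  [0.12,0,0,0,0],
  [0.12,0,0,0,0],
])

```text
time: 28.1
position: [0.4698, -0.0732, 0.0449]
tool_rot: [84.7, 89.1, -4.4]
ft_force: [-7.6, -1.6, 18.2]
width: 0.0001
```

Call:
play_rows([
  [-0.3,0,0,0,0],
  [-1.5,0,0,0,0],
  [-5,0,-4,0,0.3],
  [-9,0,-8,0,0.5],
  [-12,-1,-12,0,0.7],
  [-15,-2,-16,0,0.8],
  [-17,-3,-21,0,0.8],
  [-17,-4,-26,0,0.8],
  [-17,-5,-30,0,0.8],
  [-17,-5,-33,0,0.8],
])

```text
time: 29.1
position: [0.4103, 0.2592, 0.2154]
tool_rot: [87.0, 89.0, -2.0]
ft_force: [1.2, -1.2, 0.2]
width: 0.0685
```

Call:
play_rows([
  [0,0,0,0,0.8],
  [0,0,0,0,0.8],
])

```text
time: 29.3
position: [0.4097, 0.2603, 0.2161]
tool_rot: [88.5, 89.0, -0.3]
ft_force: [0.7, -0.9, -0.2]
width: 0.0686
```

Run:
```python
from h import *
p=shot('wrist','y'); s=env.observe(); print(s['position'],s['width'],s['ft_force'],jawyaw(),s['time'],s['joint_pos'])
for c in covers(p): print(togo([*c[1],.09]))
```

```text
[0.41017767 0.2590122  0.21582816] 0.06854884130294484 [ 1.66318348 -0.79691365  0.30535853] 1.0957907912341232 29.35 [  5.86601736  15.15024493 -48.24278059 112.15385199  14.14870897
  57.7036678  -47.79857494]
conf 0.84 c [0.2256 0.3068] shortdir -75.4 L 57.8 S 42.8 col [ 55. 131. 124.] px [106. 142.]
conf 0.67 c [0.4402 0.364 ] shortdir 56.8 L 60.8 S 47.6 col [165. 166. 161.] px [317.  89.]
conf 0.49 c [0.4701 0.0185] shortdir 85.6 L 47.5 S 19.6 col [150. 150. 146.] px [327. 368.]
[ 12.24 -18.61  -5.19]
[ 12.61   2.94 -10.54]
[12.7   5.31 24.06]
```

View pics/y.png

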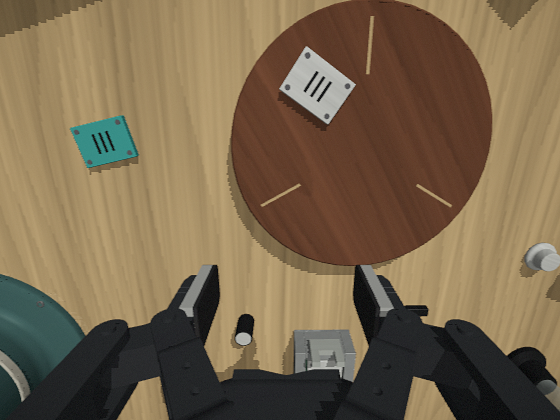

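Call:
play_rows([
  [0,1.5,-5,0,0.8],
  [0,2.9,-8,0,0.8],
  [0,2.9,-8,0,0.8],
  [0,2.9,-8,0,0.8],
])

```text
time: 29.8
position: [0.4383, 0.3379, 0.2158]
tool_rot: [83.5, 89.1, -5.5]
ft_force: [0.4, -0.7, 0.6]
width: 0.0683
```

Run:
```python
from h import *
p=shot('wrist','z'); s=env.observe(); print(s['position'],jawyaw(),s['time'],s['joint_pos'])
for c in covers(p): print(togo([*c[1],.09]))
```

```text
[0.43828455 0.33741652 0.21587043] 0.9419894907928893 29.85 [ -3.76479847  23.35170565 -46.95674906 103.09522583  20.16494933
  61.4518073  -57.11589389]
conf 0.72 c [0.4407 0.3647] shortdir 57.4 L 59.9 S 46.3 col [168. 168. 164.] px [288. 168.]
conf 0.60 c [0.2285 0.314 ] shortdir -75.6 L 58.4 S 42.6 col [ 55. 132. 125.] px [ 93. 208.]
[12.6   0.07 -2.77]
[ 12.25 -21.22   1.96]
```

Call:
play_rows([
  [1,0,-0.5,-1,0.8],
  [3,0,-1,-2,0.8],
  [5,0.1,-1.5,-3,0.8],
  [7,0.1,-2,-4,0.8],
  [9,0.1,-2.5,-5,0.8],
  [11,0.1,-2.7,-6,0.8],
  [12,0.1,-2.7,-7,0.8],
  [12.5,0.1,-2.7,-7,0.8],
  [12.5,0.1,-2.7,-7,0.8],
])

```text
time: 30.8
position: [0.4412, 0.3628, 0.0908]
tool_rot: [23.9, 89.0, -9.5]
ft_force: [-0.4, -0.4, 0.3]
width: 0.0685
```

Run:
```python
from h import *
p=shot('wrist','aa'); s=env.observe(); print(s['position'],jawyaw(),s['time'],s['joint_pos'])
for c in covers(p): print(togo([*c[1],.0295]))
```

```text
[0.44136965 0.36328233 0.09143514] 56.642886234737496 30.85 [ -4.10585724  38.67834418 -52.01571073 105.80872394  38.54193947
  54.19842394 -17.12505959]
conf 0.91 c [0.4403 0.3646] shortdir 57.0 L 61.0 S 45.8 col [173. 173. 168.] px [287. 228.]
conf 0.84 c [0.2554 0.3145] shortdir -33.2 L 29.1 S 17.7 col [ 48. 120. 114.] px [22. 15.]
conf 0.63 c [0.3972 0.5432] shortdir -33.2 L 49.1 S 4.2 col [ 45. 106.  99.] px [510.   3.]
conf 0.47 c [0.4767 0.5403] shortdir 73.5 L 15.8 S 6.7 col [90. 33. 27.] px [554. 136.]
[ 6.22 -0.03 -0.26]
[  5.9  -14.37 -12.95]
[  6.11  12.53 -13.67]
[ 6.25 16.66 -6.86]
```

View pics/aa.png

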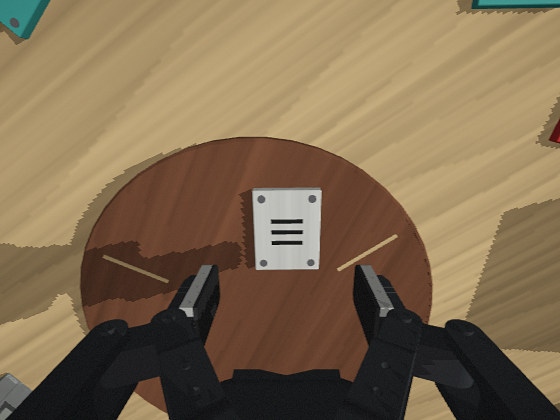

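Call:
play_rows([
  [2,0,-0.16,0,0.8],
  [4,0,-0.16,0,0.8],
  [5.5,0,-0.16,0,0.8],
  [6,0,-0.16,0,0.7],
  [6.25,0,-0.16,0,0.65],
  [6.25,0,-0.16,0,0.65],
  [6.25,0,-0.16,0,0.3],
  [6.25,0,-0.16,0,0.3],
  [6.25,0,-0.16,0,0.3],
  [6.25,0,-0.16,0,0.3],
])

```text
time: 31.9
position: [0.4417, 0.3649, 0.0302]
tool_rot: [30.3, 88.9, -3.0]
ft_force: [-1.0, 0.5, 6.6]
width: 0.0438
```

Run:
```python
from h import *
p=shot('wrist','ab'); s=env.observe(); print(s['position'],s['width'],s['ft_force'],jawyaw(),s['time'])
```

```text
[0.44167954 0.3649023  0.03017504] 0.04411157988778713 [0.34632927 0.43645624 6.74159046] 56.693055498596074 31.95
```

View pics/ab.png

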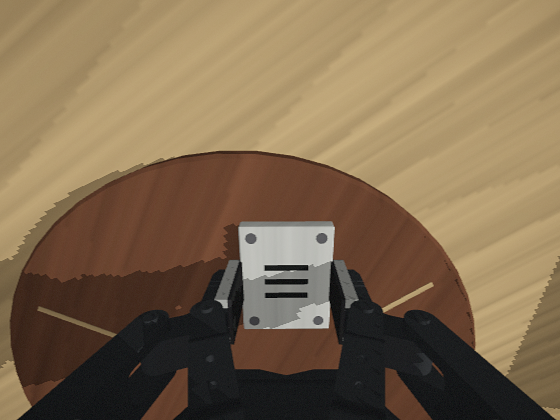

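Call:
play_rows([
  [-1,0,0,0,0.3],
  [-3,0,0,0,0.3],
  [-6,0,0,0,0.3],
  [-10,0,0,0,0.3],
  [-10,0,0,0,0.3],
])

```text
time: 32.45
position: [0.4409, 0.367, 0.1362]
tool_rot: [40.5, 88.6, 7.2]
ft_force: [-0.2, 0.7, -1.2]
width: 0.0441
```

Run:
```python
from h import *
p=shot('wrist'); s=env.observe(); print(s['position'],s['width'],s['ft_force'],jawyaw(),s['time'])
print(bay(1),togo([*bay(1),.13]))
```

```text
[0.44064212 0.36589694 0.13374214] 0.04363562100843336 [-0.47590508 -0.06226784 -1.7565124 ] 56.68638889385122 32.5
[ 0.47115494 -0.14789589] [  0.38 -41.26  30.77]
```

Call:
play_rows([
  [0,-3.8,2.8,0.5,0.3],
  [0,-7.6,5.7,1.2,0.3],
  [0,-11.5,8.6,1.9,0.3],
  [0,-15.3,11.5,2.6,0.3],
  [0,-19,14.3,3.3,0.3],
  [0,-23,17,4,0.3],
  [0,-27,20,4.7,0.3],
  [0,-30.5,23,5.4,0.3],
  [0,-34.5,25.8,6.2,0.3],
  [0,-38,28.5,7,0.3],
])

```text
time: 33.5
position: [0.4693, -0.1106, 0.134]
tool_rot: [91.9, 88.7, 2.3]
ft_force: [1.3, 1.2, -0.8]
width: 0.044
```

Run:
```python
from h import *
s=env.observe(); print(s['position'],s['width'],s['ft_force'],jawyaw(),s['time'])
print(bay(1),togo([*bay(1),.10]))
```

```text
[ 0.46933214 -0.11059128  0.1340226 ] 0.04400334248569697 [ 1.32778028  1.17702358 -0.79764097] 0.3769657353204139 33.5
[ 0.47115494 -0.14789589] [3.4  0.08 3.73]
```

Call:
play_rows([
  [0,0.1,3,-0.06,0.3],
  [2,0.1,3.7,-0.06,0.3],
  [4,0.1,3.7,-0.06,0.3],
  [6,0.1,3.7,-0.06,0.3],
  [7.8,0.1,3.7,-0.06,0.3],
  [7.8,0.1,3.7,-0.06,0.3],
  [7.8,0.1,3.7,-0.06,0.3],
])

```text
time: 34.2
position: [0.4724, -0.1472, 0.0565]
tool_rot: [92.2, 88.7, 3.1]
ft_force: [0.1, 0.9, 0.5]
width: 0.0439
```

Run:
```python
from h import *
p=shot('wrist','ac'); s=env.observe(); print(s['position'],s['width'],s['ft_force'],jawyaw(),s['time'])
cv2.imwrite('pics/ac2.png',cv2.resize(p['img'][130:370,180:400,::-1],None,fx=2.4,fy=2.4))
print(bay(1),togo([*bay(1),.0455]))
g=cv2.cvtColor(p['img'],cv2.COLOR_RGB2GRAY)
for c in(270,): print(g[185:240,c].tolist(),g[315:345,c].tolist())
print(g[215,215:355].tolist())
```

```text
[ 0.47266167 -0.14740392  0.05686723] 0.04382875373262719 [-0.76922206 -0.22424054 -0.61377351] 0.8720970921856019 34.25
[ 0.47115494 -0.14789589] [ 1.13 -0.18  0.05]
[150, 130, 61, 49, 49, 49, 91, 99, 106, 107, 107, 105, 106, 105, 108, 106, 106, 106, 104, 105, 106, 104, 107, 107, 110, 88, 13, 6, 16, 13, 28, 23, 28, 28, 27, 21, 83, 133, 131, 132, 132, 148, 173, 151, 147, 147, 148, 147, 148, 147, 147, 146, 146, 147, 147] [145, 145, 144, 144, 143, 144, 144, 144, 143, 144, 143, 144, 147, 139, 23, 14, 15, 12, 14, 18, 28, 28, 25, 31, 50, 49, 49, 46, 49, 47]
[104, 104, 104, 106, 105, 103, 105, 106, 105, 105, 104, 104, 103, 104, 104, 105, 104, 103, 102, 96, 74, 43, 40, 46, 42, 43, 35, 27, 31, 26, 24, 27, 28, 26, 26, 28, 27, 28, 23, 26, 26, 31, 30, 28, 22, 28, 23, 30, 27, 27, 27, 28, 25, 28, 27, 28, 29, 25, 27, 32, 24, 26, 24, 27, 30, 27, 27, 27, 27, 28, 30, 28, 29, 31, 24, 27, 31, 31, 31, 28, 26, 30, 24, 29, 31, 30, 24, 27, 29, 28, 25, 29, 28, 30, 26, 29, 28, 30, 31, 27, 22, 24, 24, 27, 29, 26, 26, 21, 31, 42, 46, 44, 43, 45, 38, 67, 94, 105, 108, 105, 108, 108, 109, 106, 107, 109, 108, 108, 108, 108, 109, 108, 106, 108, 107, 106, 108, 107, 105, 102]
```

View pics/ac2.png

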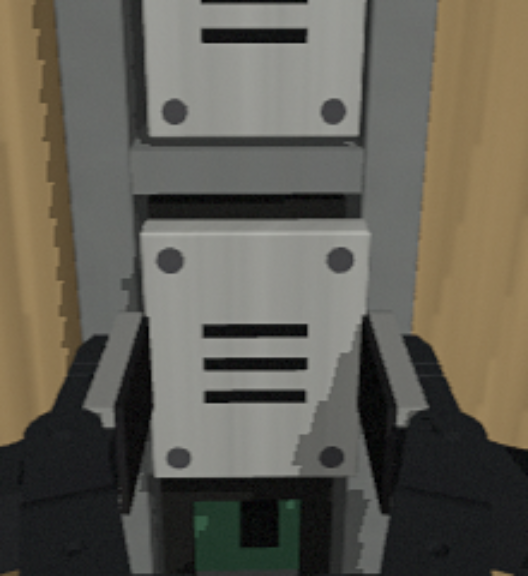

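Run:
```python
from h import *
p=shot('wrist')
chk(p,210.3,235,330.7,227,328.8,180+142/2.4,180+369/2.4,.0075)
```

```text
mouth +y edge [ 0.4722 -0.1161  0.045 ] x [0.4455 0.4968] -> bay centre y -0.1486 x 0.4716
plate y [-0.118 -0.177] len 0.058957332380150634 x [0.45   0.4952] -> centre y -0.1475 x 0.473
```

Call:
play_rows([
  [0.3,-0.17,0.1,0,0.3],
  [0.6,-0.17,0.1,0,0.3],
  [0.8,-0.17,0.1,0,0.3],
  [1.0,-0.17,0.1,0,0.3],
  [1.15,-0.17,0.1,0,0.3],
  [1.25,-0.17,0.1,0,0.3],
  [1.25,-0.17,0.1,0,0.3],
])

```text
time: 35.0
position: [0.4714, -0.1485, 0.0443]
tool_rot: [90.6, 88.6, 1.4]
ft_force: [-0.1, 0.1, -1.3]
width: 0.044
```

Run:
```python
from h import *
p=shot('wrist','ad'); s=env.observe(); print(s['position'],s['width'],s['ft_force'],jawyaw(),s['time'])
cv2.imwrite('pics/ad2.png',cv2.resize(p['img'][130:370,180:400,::-1],None,fx=2.4,fy=2.4))
```

```text
[ 0.47140831 -0.14850689  0.0444403 ] 0.04385185864009791 [-0.75527795  0.28272984 -0.76122099] 0.8705249752162049 35.05
```

View pics/ad2.png

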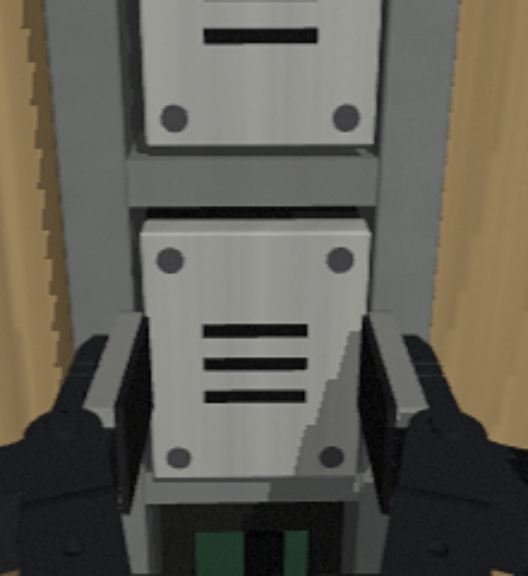

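Call:
play_rows([
  [0,0,0,0,0.58],
  [0,0,0,0,0.64],
  [0,0,0,0,0.68],
  [0,0,0,0,0.68],
  [-1,0,0,0,0.68],
  [-3,0,-2,0,0.4],
  [-5,0,-2,0,0],
  [-5,0,-2,0,0],
  [-5,0,-2,0,0],
])

```text
time: 35.95
position: [0.4701, -0.1289, 0.095]
tool_rot: [88.7, 88.6, -0.4]
ft_force: [-0.9, 0.7, 0.6]
width: 0.0008
```

Run:
```python
from h import *
p=shot('wrist','ae'); s=env.observe(); print(s['position'],s['width'],s['ft_force'],jawyaw(),s['time'])
cv2.imwrite('pics/ae2.png',cv2.resize(p['img'][130:370,180:400,::-1],None,fx=2.4,fy=2.4))
print(togo([.4714,-.1482,.0450]))
```

```text
[ 0.46975337 -0.12891606  0.09444448] -0.00019314366730120174 [ 0.21139703 -0.07208147  0.00608589] 0.8388263345685745 36.0
[4.95 0.02 1.93]
```

View pics/ae2.png

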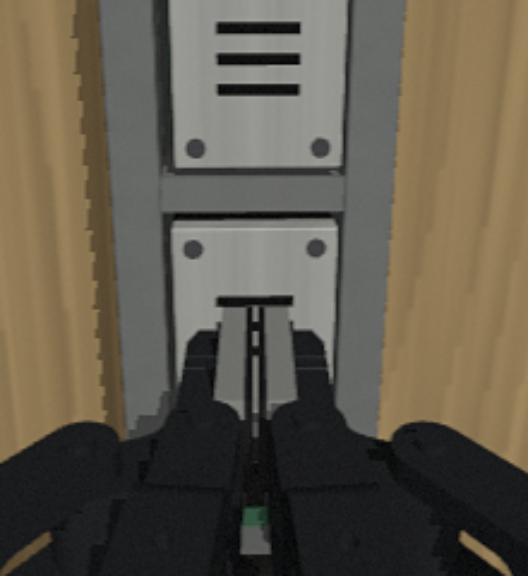

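Call:
play_rows([
  [2,0,1.93,0,0],
  [3.8,0,1.93,0,0],
  [4.2,0,1.93,0,0],
  [4.5,0,1.93,0,0],
  [4.7,0,1.93,0,0],
  [4.85,0,1.93,0,0],
  [4.95,0,1.93,0,0],
  [5.02,0,1.93,0,0],
  [5.08,0,1.93,0,0],
  [5.1,0,1.93,0,0],
])

```text
time: 37.0
position: [0.4712, -0.148, 0.0447]
tool_rot: [87.1, 88.6, -2.1]
ft_force: [-14.4, 0.7, 32.0]
width: 0.0001
```

Call:
play_rows([
  [-0.3,0,0,0,0],
  [-1.5,0,0,0,0],
  [-5,0,0,0,0],
  [-9,0,0,0,0.5],
  [-10,0,0,0,0.5],
  [-10,0,0,0,0.5],
])

```text
time: 37.6
position: [0.4697, -0.1482, 0.1469]
tool_rot: [83.4, 88.5, -5.7]
ft_force: [0.0, 0.2, -1.1]
width: 0.0421
```

Run:
```python
from h import *
p=shot('wrist','af'); s=env.observe(); print(s['position'],s['width'],s['ft_force'],jawyaw(),s['time'])
cv2.imwrite('pics/af2.png',cv2.resize(p['img'][0:300,160:420,::-1],None,fx=2,fy=2))
covers(p,.045)
```

```text
[ 0.46904024 -0.14803861  0.14548665] 0.04284595250558113 [-0.11745567  0.25322186 -0.67045294] 0.8629784011446647 37.65
conf 0.78 c [ 0.4695 -0.0119] shortdir -88.6 L 46.3 S 33.9 col [134. 135. 131.] px [285.  26.]
conf 0.64 c [ 0.4723 -0.1467] shortdir 0.2 L 61.7 S 45.7 col [137. 138. 133.] px [289. 209.]
conf 0.55 c [ 0.4709 -0.0729] shortdir 0.7 L 60.2 S 45.8 col [138. 139. 135.] px [285. 116.]
```

View pics/af2.png

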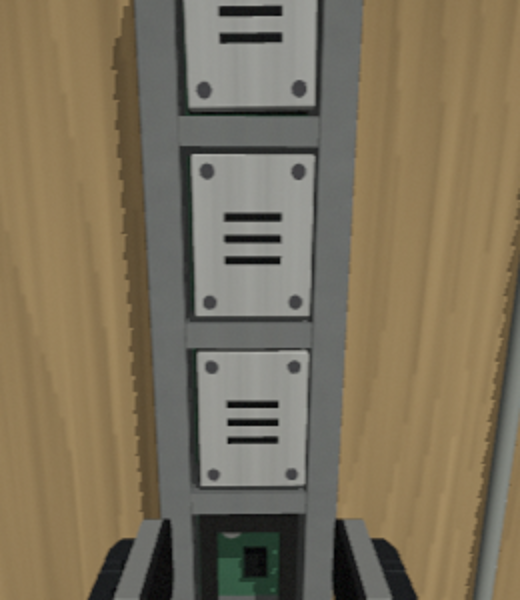

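Run:
```python
from h import *
for y in(-.166,-.132,-.090,-.058,-.014,.018): print(y,togo([.4706-.0148*(y+.1104)+.0002,y,.0450]))
```

```text
-0.166 [9.97 0.04 1.8 ]
-0.132 [ 9.97  0.04 -1.6 ]
-0.09 [ 9.96  0.04 -5.8 ]
-0.058 [ 9.96  0.04 -9.  ]
-0.014 [  9.95   0.04 -13.4 ]
0.018 [  9.94   0.05 -16.61]
```

Call:
play_rows([
  [3,0,1.6,0,0.35],
  [6,0,1.6,0,0.35],
  [8.5,0,1.6,0,0.35],
  [9.3,0,1.6,0,0.35],
  [9.6,0,1.6,0,0.35],
  [9.8,0,1.6,0,0.35],
  [9.95,0,1.6,0,0.35],
  [10.02,0,1.6,0,0.35],
  [10.05,0,1.6,0,0.35],
])

```text
time: 38.6
position: [0.4715, -0.1643, 0.0448]
tool_rot: [84.9, 88.6, -4.3]
ft_force: [-1.7, -0.4, 9.4]
width: 0.03
```

Call:
play_rows([
  [-0.5,0,0,0,0.35],
  [-1,0,-1.6,0,0.35],
  [-1,0,-3.2,0,0.35],
  [-0.5,0,-3.2,0,0.35],
  [-0.2,0,-3.2,0,0.35],
  [-0.05,0,-3.2,0,0.35],
  [0.03,0,-3.2,0,0.35],
  [0.08,0,-3.2,0,0.35],
  [0.08,0,-3.2,0,0.35],
])

```text
time: 39.5
position: [0.471, -0.1325, 0.0444]
tool_rot: [83.7, 88.6, -5.5]
ft_force: [-7.7, 2.8, 22.8]
width: 0.0298
```

Call:
play_rows([
  [-0.5,0,0,0,0.35],
  [-1,0,-2,0,0.35],
  [-1,0,-4.2,0,0.35],
  [-0.5,0,-4.2,0,0.35],
  [-0.2,0,-4.2,0,0.35],
  [-0.05,0,-4.2,0,0.35],
  [0.03,0,-4.2,0,0.35],
  [0.08,0,-4.2,0,0.35],
  [0.08,0,-4.2,0,0.35],
])

```text
time: 40.4
position: [0.4703, -0.0915, 0.0442]
tool_rot: [80.8, 88.7, -8.5]
ft_force: [-9.2, 1.1, 30.5]
width: 0.0299
```

Call:
play_rows([
  [-0.5,0,0,0,0.35],
  [-1,0,-1.6,0,0.35],
  [-1,0,-3.2,0,0.35],
  [-0.5,0,-3.2,0,0.35],
  [-0.2,0,-3.2,0,0.35],
  [-0.05,0,-3.2,0,0.35],
  [0.03,0,-3.2,0,0.35],
  [0.08,0,-3.2,0,0.35],
  [0.08,0,-3.2,0,0.35],
])

```text
time: 41.3
position: [0.4698, -0.0595, 0.044]
tool_rot: [78.6, 88.7, -10.6]
ft_force: [-13.0, 4.2, 38.9]
width: 0.03
```

Call:
play_rows([
  [-0.5,0,0,0,0.35],
  [-1,0,-2,0,0.35],
  [-1,0,-4.4,0,0.35],
  [-0.5,0,-4.4,0,0.35],
  [-0.2,0,-4.4,0,0.35],
  [-0.05,0,-4.4,0,0.35],
  [0.03,0,-4.4,0,0.35],
  [0.08,0,-4.4,0,0.35],
  [0.08,0,-4.4,0,0.35],
])

```text
time: 42.2
position: [0.4692, -0.0164, 0.0438]
tool_rot: [75.1, 88.7, -14.2]
ft_force: [-12.9, 1.6, 43.2]
width: 0.0299
```

Call:
play_rows([
  [-0.5,0,0,0,0.35],
  [-1,0,-1.6,0,0.35],
  [-1,0,-3.2,0,0.35],
  [-0.5,0,-3.2,0,0.35],
  [-0.2,0,-3.2,0,0.35],
  [-0.05,0,-3.2,0,0.35],
  [0.03,0,-3.2,0,0.35],
  [0.08,0,-3.2,0,0.35],
  [0.08,0,-3.2,0,0.35],
])

```text
time: 43.1
position: [0.4687, 0.0156, 0.0438]
tool_rot: [72.7, 88.7, -16.7]
ft_force: [-15.5, 3.2, 49.0]
width: 0.0299
```

Call:
play_rows([
  [-0.5,0,0,0,0.35],
  [-3,0,0,0,0.4],
  [-7,2,2,0,0.5],
  [-11,5,4,0,0.5],
  [-12,8,6,0,0.5],
  [-12,11,8,0,0.5],
  [-12,13,11,0,0.5],
  [-12,13,11.5,0,0.5],
  [-12,13,11.5,0,0.5],
])

```text
time: 44.0
position: [0.597, -0.0988, 0.1664]
tool_rot: [72.2, 88.8, -17.3]
ft_force: [0.1, 0.7, -0.1]
width: 0.0427
```

Run:
```python
from h import *
p=shot('wrist','ag'); q=shot('top','ag3');s=env.observe(); print(s['position'],s['width'],s['ft_force'],jawyaw(),s['time'])
cv2.imwrite('pics/ag2.png',q['img'][80:320,100:480,::-1].repeat(2,0).repeat(2,1))
for r in models.trace(p,'rod')[:1]:
  ys,xs=np.nonzero(r['region'])
  for y in range(ys.min(),ys.max(),20):
    k=xs[ys==y]
    if len(k): print(y,k.min(),k.max(), back(p,[(k.min()+k.max())/2+0.0,y],.007)[0,:2].round(4).tolist())
```

```text
[ 0.59674836 -0.09671939  0.16699761] 0.04243486893306844 [-0.12898972  0.4347198  -0.93010097] 0.6654984538598472 44.1
0 279 290 [0.5974, 0.0701]
20 280 290 [0.598, 0.0554]
40 279 290 [0.5977, 0.0401]
60 279 290 [0.5978, 0.0243]
80 280 290 [0.5984, 0.0078]
100 280 290 [0.5986, -0.0093]
120 281 290 [0.5992, -0.0272]
140 280 290 [0.5989, -0.0458]
160 281 290 [0.5995, -0.0651]
180 281 290 [0.5997, -0.0854]
200 282 289 [0.5999, -0.1065]
220 281 289 [0.5996, -0.1286]
240 281 289 [0.5998, -0.1518]
260 281 289 [0.6, -0.1761]
280 283 288 [0.6008, -0.2015]
300 282 289 [0.6011, -0.2283]
320 283 288 [0.6014, -0.2564]
```

View pics/ag.png

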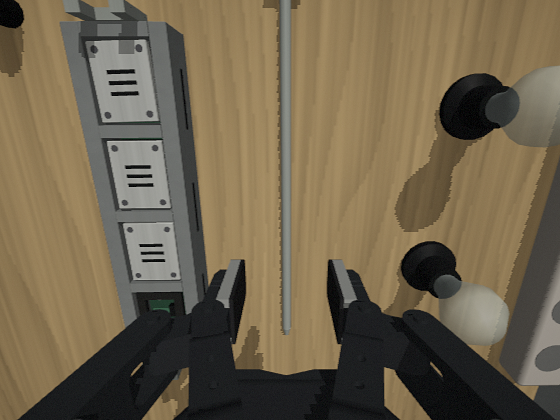

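View pics/ag2.png

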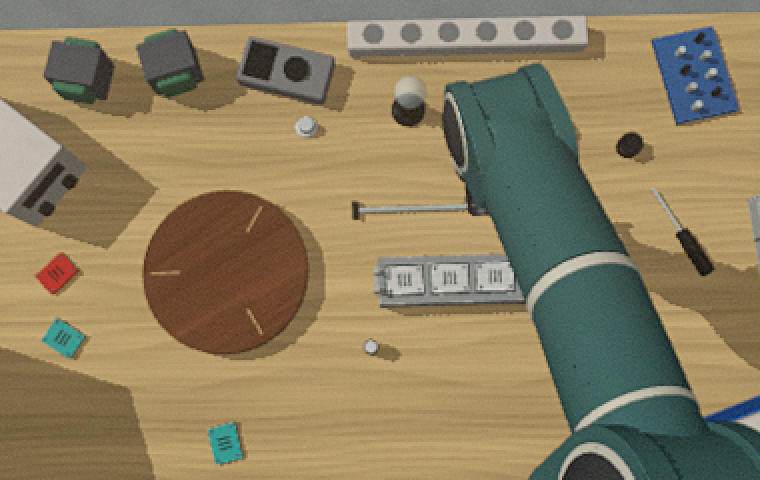

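Run:
```python
from h import *
print(tool().round(4)); print(togo([.5995,-.0989,.03]),togo([.5995,-.0989,.0012]))
```

```text
[[ 0.0214  0.9997  0.0121  0.5969]
 [-0.0064  0.0123 -0.9999 -0.0964]
 [-0.9997  0.0214  0.0067  0.1673]
 [ 0.      0.      0.      1.    ]]
[13.73 -0.03  0.16] [16.61 -0.09  0.14]
```

Call:
play_rows([
  [4,-0.03,0.1,0,0.5],
  [8,-0.03,0.1,0,0.4],
  [12,-0.03,0.15,-0.01,0.35],
  [14.5,-0.05,0.15,-0.01,0.35],
  [15.8,-0.09,0.15,-0.01,0.3],
  [16.4,-0.09,0.15,-0.01,0.3],
  [16.5,-0.09,0.15,-0.01,0.3],
  [16.5,-0.09,0.15,-0.01,0.3],
])

```text
time: 44.95
position: [0.6001, -0.0989, 0.0034]
tool_rot: [73.0, 88.6, -16.3]
ft_force: [-0.4, 0.6, 0.4]
width: 0.0254
```

Run:
```python
from h import *
p=shot('wrist','ah');s=env.observe(); print(s['position'],s['width'],s['ft_force'],jawyaw(),s['time'])
```

```text
[ 0.60020245 -0.09903419  0.00351851] 0.025469719621357217 [-4.37857835e-01 -8.60594937e-04  9.77674156e-01] 0.7771306065546703 45.0
```

View pics/ah.png

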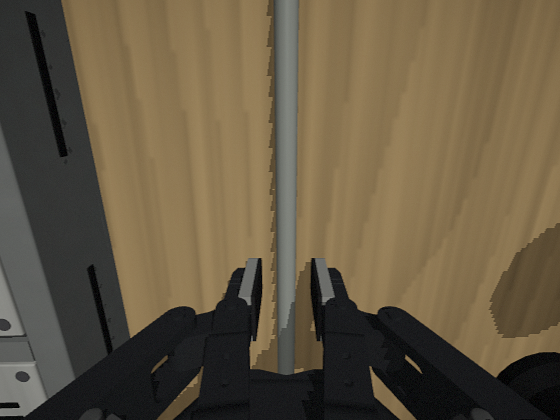

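Call:
play_rows([
  [0.1,0,0,0,0.3],
  [0.2,0,0,0,0.2],
  [0.2,0,0,0,0],
  [0.2,0,0,0,0],
  [0.2,0,0,0,0],
  [0.2,0,0,0,0],
  [0.2,0,0,0,0],
])

```text
time: 45.7
position: [0.6005, -0.0992, 0.002]
tool_rot: [72.4, 88.6, -16.8]
ft_force: [-2.2, -0.5, 6.2]
width: 0.0069
```

Call:
play_rows([
  [-0.5,0,0,0,0],
  [-1.5,0,0,0,0],
  [-4,0,0,0,0],
  [-8,0,0,0,0],
  [-12,0,0,0,0],
  [-14,0,0,0,0],
  [-14,0,0,0,0],
  [-14,0,0,0,0],
])

```text
time: 46.5
position: [0.597, -0.0984, 0.1423]
tool_rot: [71.6, 88.6, -17.6]
ft_force: [-0.5, 0.7, -1.8]
width: 0.0071
```

Run:
```python
from h import *
p=shot('wrist','ai');s=env.observe(); print(s['position'],s['width'],s['ft_force'],s['wrist_torque'],jawyaw(),s['time']); print(tool().round(4))
y=-.04; print(togo([.4707-.0143*(y+.115),y,.14]))
a=cv2.imread('pics/g4.png'); b=cv2.imread('pics/ai.png')
for im in (a,b):
    g=cv2.cvtColor(im,cv2.COLOR_BGR2GRAY).astype(int)
    for r in (10,60,120,200):
        l=g[r,255:320]; d=np.diff(l); print(r,255+np.argmax(d),255+np.argmin(d),l[20:45].tolist())
```

```text
[ 0.59666198 -0.09825134  0.14144606] 0.006852686175609174 [ 0.40349743 -0.26350724 -1.13164584] [-0.01252472 -0.00954459 -0.04951477] 0.7704383707762388 46.55
[[ 0.0227  0.9997  0.0133  0.5967]
 [-0.0072  0.0134 -0.9999 -0.0983]
 [-0.9997  0.0226  0.0075  0.1414]
 [ 0.      0.      0.      1.    ]]
[ -0.19 -12.62  -5.99]
10 298 273 [94, 104, 112, 121, 126, 131, 133, 139, 140, 145, 151, 153, 155, 154, 151, 149, 146, 146, 145, 142, 137, 132, 123, 115, 131]
60 297 273 [86, 102, 113, 120, 126, 134, 138, 141, 144, 149, 151, 156, 158, 156, 154, 152, 152, 149, 147, 144, 139, 130, 116, 133, 150]
120 297 274 [101, 94, 108, 119, 126, 135, 138, 142, 145, 148, 153, 155, 158, 157, 154, 154, 152, 152, 148, 144, 137, 126, 130, 147, 156]
200 296 275 [131, 90, 99, 114, 123, 133, 137, 142, 146, 148, 150, 155, 156, 155, 155, 155, 153, 151, 146, 141, 131, 123, 140, 156, 149]
10 298 273 [83, 94, 101, 108, 115, 119, 121, 125, 128, 133, 138, 140, 141, 139, 136, 135, 133, 132, 130, 128, 124, 116, 109, 109, 124]
60 297 273 [80, 93, 102, 110, 115, 120, 124, 127, 131, 135, 140, 141, 143, 141, 140, 139, 137, 136, 132, 130, 125, 117, 107, 125, 139]
120 296 274 [77, 85, 97, 107, 115, 120, 128, 126, 132, 135, 138, 142, 143, 142, 141, 141, 140, 138, 135, 130, 123, 112, 129, 144, 144]
200 277 275 [117, 77, 87, 101, 112, 117, 124, 128, 133, 133, 138, 142, 143, 142, 142, 141, 140, 137, 134, 128, 117, 121, 135, 139, 133]
```

View pics/ai.png

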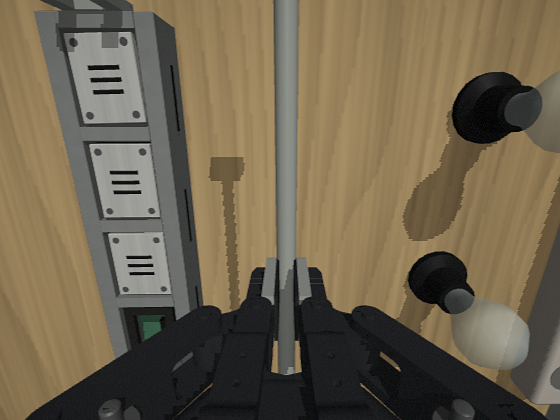

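Call:
play_rows([
  [0,-3,-2,0,0],
  [0,-6,-3.5,0,0],
  [0,-9,-5,0,0],
  [-0.1,-12,-6,0,0],
  [-0.1,-12.6,-6,0,0],
  [-0.1,-12.6,-6,0,0],
  [-0.1,-12.6,-6,0,0],
])

```text
time: 47.25
position: [0.4704, -0.0403, 0.1389]
tool_rot: [72.4, 88.6, -16.8]
ft_force: [-0.2, 0.1, 0.0]
width: 0.0068
```

Run:
```python
from h import *
p=shot('wrist','aj');s=env.observe(); print(s['position'],s['width'],s['ft_force'],s['wrist_torque'],jawyaw(),s['time'])
y=-.04; print(togo([.4707-.0143*(y+.115),y,.0525]))
```

```text
[ 0.47060152 -0.04022112  0.13892679] 0.007030879083001978 [-0.18794961 -0.05142085 -2.01120697] [0.01400679 0.03626643 0.00039295] 0.7344939822801075 47.3
[ 8.64 -0.29 -0.08]
```

View pics/aj.png

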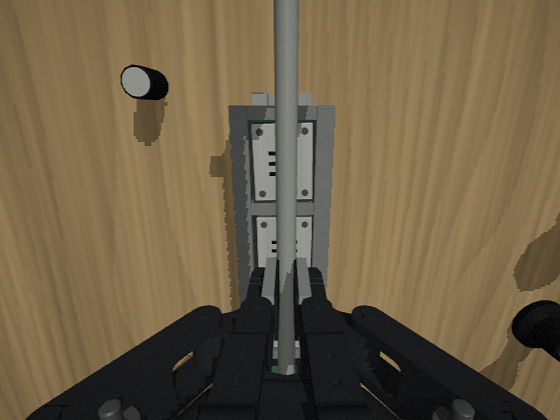

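Call:
play_rows([
  [3,-0.1,-0.05,-0.01,0],
  [6,-0.2,-0.08,-0.01,0],
  [7.5,-0.25,-0.08,-0.01,0],
  [8.3,-0.29,-0.08,-0.01,0],
  [8.6,-0.29,-0.08,-0.01,0],
  [8.6,-0.29,-0.08,-0.01,0],
  [8.6,-0.29,-0.08,-0.01,0],
])

```text
time: 48.0
position: [0.4702, -0.0401, 0.0535]
tool_rot: [73.2, 88.6, -16.0]
ft_force: [1.1, 0.1, -0.8]
width: 0.0069
```

Run:
```python
from h import *
p=shot('wrist','ak');q=shot('side');t=shot('top');s=env.observe(); print(s['position'],s['width'],s['ft_force'],s['wrist_torque'],jawyaw(),s['time'])
cv2.imwrite('pics/ak2.png',cv2.resize(q['img'][120:220,250:350,::-1],None,fx=6,fy=6))
cv2.imwrite('pics/ak3.png',cv2.resize(t['img'][170:270,230:430,::-1],None,fx=4,fy=4))
cv2.imwrite('pics/ak4.png',cv2.resize(p['img'][250:400,200:380,::-1],None,fx=4,fy=4))
for y in (-.06,-.1155): print(togo([.4707-.0143*(y+.115),y,.0525]))
```

```text
[ 0.47003157 -0.04018928  0.05344588] 0.007179240327586508 [-0.54406058  0.51969778 -0.48414827] [ 0.00396007 -0.02000799  0.02917807] 0.8070651891757599 48.15
[ 0.11 -0.04  1.98]
[ 0.15 -0.04  7.53]
```

View pics/ak4.png

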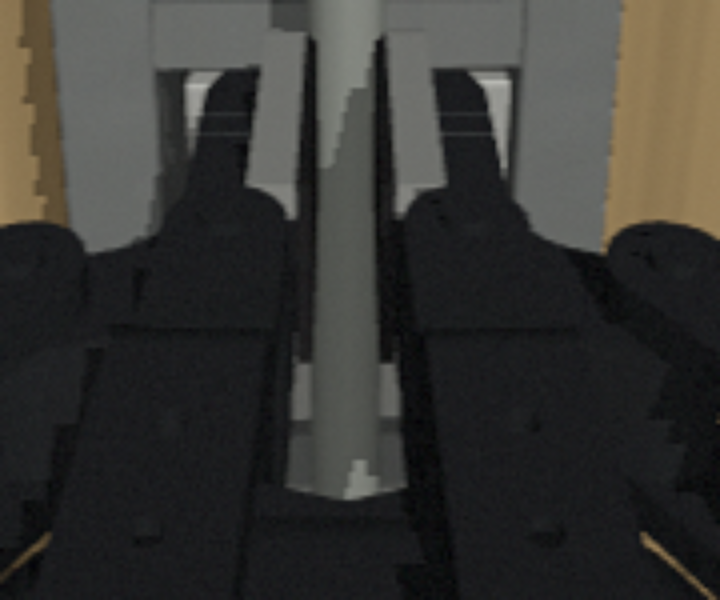

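View pics/ak3.png

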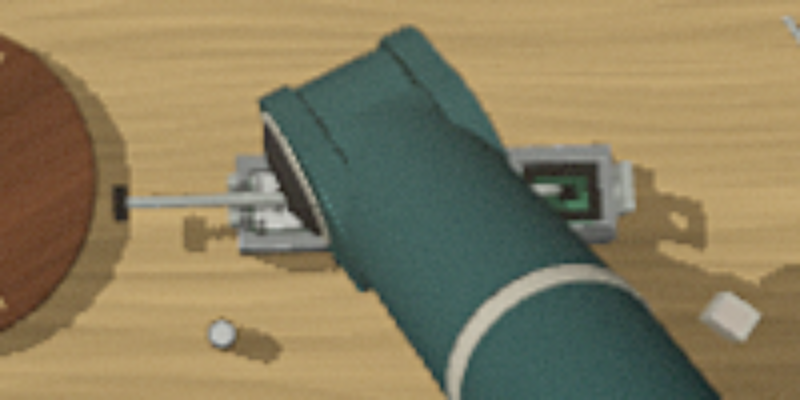

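View pics/ak.png

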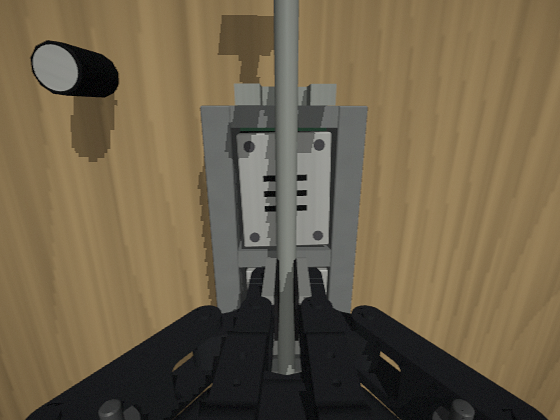

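Call:
play_rows([
  [0.05,-0.04,0.7,0,0],
  [0.05,-0.04,1.5,0,0],
  [0.05,-0.04,2.3,0,0],
  [0.05,-0.04,3,0,0],
  [0.05,-0.04,3.5,0,0],
  [0.05,-0.04,3.9,0,0],
  [0.05,-0.04,4.3,0,0],
  [0.06,-0.04,4.7,0,0],
  [0.06,-0.04,5.1,0,0],
  [0.06,-0.04,5.1,0,0],
])

```text
time: 49.15
position: [0.4703, -0.0917, 0.0532]
tool_rot: [72.5, 88.6, -16.7]
ft_force: [-0.4, 0.8, -2.2]
width: 0.007
```

Run:
```python
from h import *
p=shot('wrist','al');t=shot('top');s=env.observe(); print(s['position'],s['width'],s['ft_force'],s['wrist_torque'],jawyaw(),s['time'])
cv2.imwrite('pics/al3.png',cv2.resize(t['img'][180:260,330:430,::-1],None,fx=7,fy=7))
for y in (-.1155,): print(togo([.4707-.0143*(y+.115),y,.0525]))
```

```text
[ 0.4703     -0.09115207  0.0531962 ] 0.007149911292690245 [ 0.0596786   0.02905561 -1.30998403] [-0.04183831  0.05841487 -0.00693292] 0.8010205379871447 49.25
[0.09 0.01 2.43]
```

View pics/al3.png

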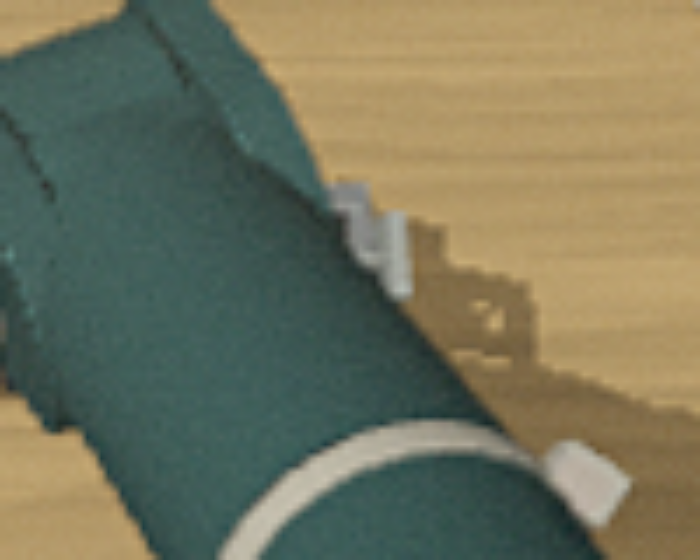

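Call:
play_rows([
  [0.05,0,0.4,0,0],
  [0.05,0,0.8,0,0],
  [0.05,0,1.2,0,0],
  [0.05,0,1.6,0,0],
  [0.05,0,2.0,0,0],
  [0.05,0,2.4,0,0],
  [0.05,0,2.5,0,0],
  [0.05,0,2.5,0,0],
])

```text
time: 50.05
position: [0.4707, -0.1163, 0.0529]
tool_rot: [73.1, 88.6, -16.1]
ft_force: [-0.5, 0.2, -1.2]
width: 0.007
```

Run:
```python
from h import *
p=shot('wrist','am');t=shot('top');s=env.observe(); print(s['position'],s['width'],s['ft_force'],s['wrist_torque'],jawyaw(),s['time'])
cv2.imwrite('pics/am3.png',cv2.resize(t['img'][170:270,230:430,::-1],None,fx=4,fy=4))
```

```text
[ 0.47070027 -0.11600472  0.05289159] 0.007066407380322244 [-0.01733535  0.53551169 -1.262971  ] [0.00867393 0.01852861 0.00363196] 0.8082916031029355 50.15
```

View pics/am3.png

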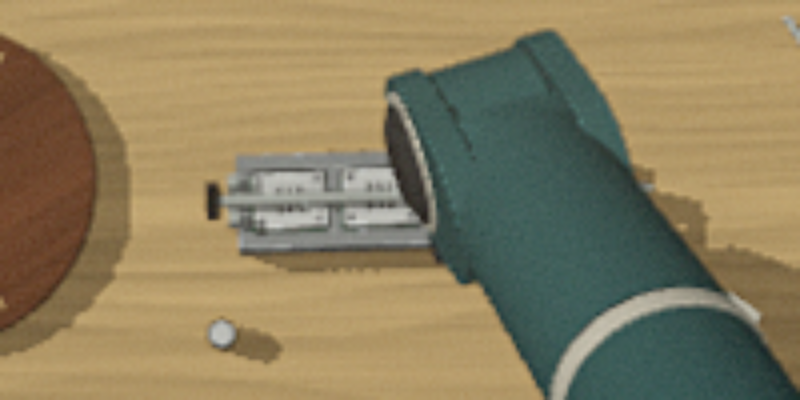

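View pics/am.png

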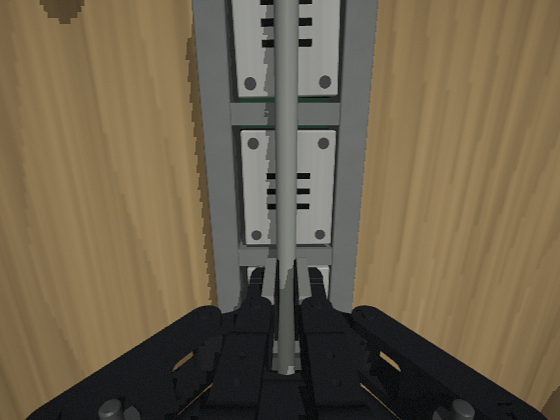

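Call:
play_rows([
  [0.1,0,0.05,0,0],
  [0.2,0,0.1,0,0],
  [0.27,0,0.1,0,0],
  [0.27,0,0.1,0,0],
])

```text
time: 50.55
position: [0.4707, -0.117, 0.0501]
tool_rot: [73.2, 88.6, -16.0]
ft_force: [-0.0, 0.0, -1.4]
width: 0.0068
```

Call:
play_rows([
  [0.05,0,0,0,0],
  [0.1,0,0,0,0],
  [0.1,0,0,0,0],
])

```text
time: 50.85
position: [0.4709, -0.117, 0.0496]
tool_rot: [71.8, 88.6, -17.3]
ft_force: [-6.0, 0.7, 17.2]
width: 0.0068
```

Call:
play_rows([
  [0,0,0,0,0.1],
  [0,0,0,0,0.2],
  [0,0,0,0,0.3],
  [0,0,0,0,0.35],
  [-1,0,0,0,0.35],
  [-3,0,0,0,0.4],
  [-7,0,0,0,0.5],
  [-11,0,0,0,0.5],
  [-15,0,0,0,0.5],
  [-15,0,0,0,0.5],
])

```text
time: 51.85
position: [0.4693, -0.1159, 0.2046]
tool_rot: [69.9, 88.2, -19.3]
ft_force: [0.7, 0.7, -0.8]
width: 0.0425
```

Run:
```python
from h import *
p=shot('wrist','an');s=env.observe(); print(s['position'],s['width'],s['ft_force'],s['time'])
```

```text
[ 0.46829669 -0.1161929   0.20220996] 0.04278517849296771 [-0.28874247 -0.31526658 -0.57914565] 51.9
```

View pics/an.png

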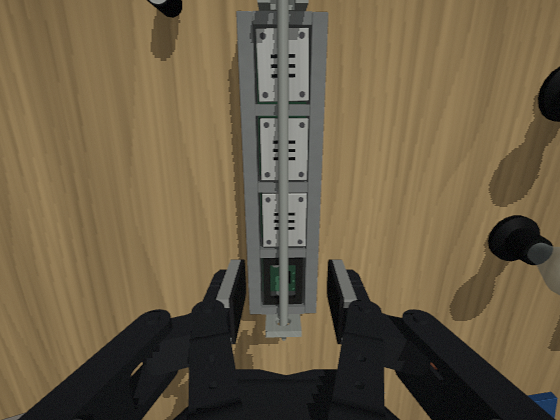

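Call:
play_rows([
  [-4,0,2,0,0.5],
  [-8,0,5,0,0.5],
  [-9,0,9,0,0.5],
  [-9,0,13,0,0.5],
  [-9,0,16,0,0.5],
  [-9,0,16,0,0.5],
  [-9,0,16,0,0.5],
])

```text
time: 52.6
position: [0.4677, -0.2751, 0.2929]
tool_rot: [71.9, 88.4, -17.4]
ft_force: [-0.5, 0.7, -0.8]
width: 0.0425
```

Run:
```python
from h import *
p=shot('wrist','ao');t=shot('top','ao2');q=shot('side','ao5');s=env.observe(); print(s['position'],s['time'])
cv2.imwrite('pics/ao3.png',cv2.resize(p['img'][0:300,200:380,::-1],None,fx=2.6,fy=2,interpolation=cv2.INTER_LINEAR))
cv2.imwrite('pics/ao4.png',cv2.resize(t['img'][170:270,230:430,::-1],None,fx=4,fy=4))
cv2.imwrite('pics/ao6.png',cv2.resize(q['img'][120:230,250:350,::-1],None,fx=5,fy=5))
for n in ('rod','chassis'):
  for im in (p,t):
    r=models.trace(im,n)
    if r: ys,xs=np.nonzero(r[0]['region']); print(n,r[0]['conf'],xs.min(),xs.max(),ys.min(),ys.max())
covers(p,.045)
```

```text
[ 0.46813848 -0.27408489  0.2936308 ] 52.75
rod 0.58 279 290 0 191
rod 0.82 282 383 216 223
chassis 0.65 248 320 0 178
chassis 0.84 287 388 206 232
conf 0.91 c [ 0.4709 -0.0928] shortdir -88.8 L 45.6 S 21.9 col [136. 137. 133.] px [291.  10.]
conf 0.73 c [ 0.4719 -0.1474] shortdir -0.4 L 59.2 S 45.5 col [139. 140. 136.] px [289.  65.]
```

View pics/ao3.png

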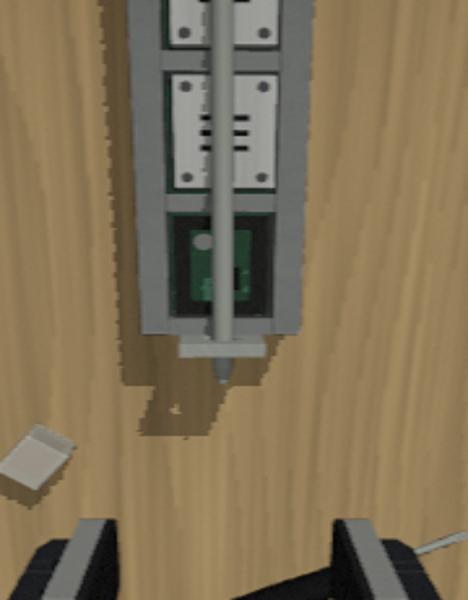

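View pics/ao2.png

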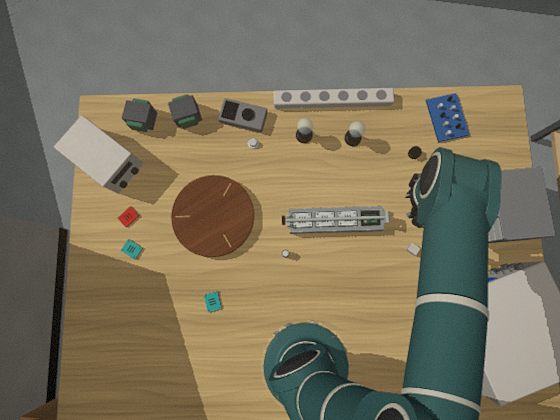

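View pics/ao6.png

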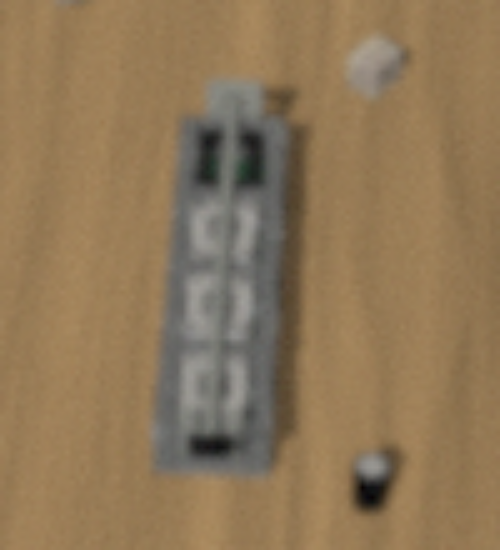

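Run:
```python
from rig import env
print(env.finish_job())
```

```text
the job is handed in; nothing more can be done
None
```

I did the whole job and handed it in at about 53 s of the 210 s allowed; the hand-in itself reports no verdict.

- **Rod out:** I drew it out of the eyelet and laid it on the clear bench behind the chassis.
- **Covers:** Three covers were on the turntable, one of them shifted partway through, so I located it again before picking it up. They went into bays 3, 2 and 1, leaving bay 0 open, and I pressed each down to its stop.
- **Rod back:** I passed it back through the eyelet, meeting no resistance, and set it down in the fork.

**Last checks:**
- **Flush covers:** Pressing each cover again near both ends found it at rim level, within about 1 mm. The pictures show the plates level with the rim.
- **Rod position:** The tip stands about 20 mm beyond the eyelet plate, the same as at the start. The handle is just outside the fork.
- **Surroundings:** The turntable is empty, and the red and turquoise look-alikes and the other bench items look unmoved in the top view.
- **Forces:** No check failed. The hardest press was about 50 N, through the fingertips.

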